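Set out the binder's tools in the numbered rack in working order

ROBOT

A 6-joint arm with a two-finger parallel gripper is mounted at the origin on a cart in front of the work surface, level with it; the furniture and walls round the work are solid. World frame = base frame: x ahead of the robot, y to its left, z up, the work surface at z = 0. Lengths are in m, angles in rad, forces in N, time in s.
With the tool pointing down it reaches from about 0.35 to 0.975 m from the base axis. Payload 4.9 kg.
Tool frame: the origin (TCP) lies at the very end of the fingers, on their centre line; the grasp point (between the pads) lies 19 mm behind it (ctrl.tcp_to_grasp is the z of the grasp point in the tool frame, in m); z points along the fingers, y is the line along which they close (so a half turn about z gives the same grasp; the last joint's range is limited). The gripper opens to 85 mm and grips with 20 to 120 N. Pads are 22 mm wide; open, the fingers measure 114 mm over their backs; the gripper's body (76 mm by 85 mm) begins 54 mm behind the grasp point. The pads swing forward as they close: fully open they stand 13 mm farther back than shut.
Start: joints at [1.15, 0.053, 1.613, -0, 1.476, -0.119], TCP at [0.186, 0.597, 0.231] pointing down, gripper open.
Joint ranges: [-3.01, 3.01], [-1.01, 2.22], [0.06, 2.58], [-1.02, 4.17], [0.09, 2.62], [-3.14, 3.14]. Speed limits (rad/s): [2.57, 2.57, 3.14, 3.14, 3.14, 3.14].

INTERFACE

Orientations are given as a rotation vector (axis times angle).
In Python, from station import ctrl, eyes, job, nets gives the robot as it stands. The module is installed in compiled form; this text tells all that it offers.
- The arm moves only by the tool jog_arm, never from a script. Its argument "commands" is one flat list of numbers, 7 for each row, row after row: the shift along the tool's x, y, z each as a share of 0.06 m, from -1 to 1, then the turn, a rotation vector about the tool's x, y, z each as a share of 0.1 rad, from -1 to 1, then the finger opening in mm, from 0 to 85.4. In form: [x, y, z, ax, ay, az, grip, x, y, z, ax, ay, az, grip, ...]. A call has 1 to 20 rows; each row shifts and turns the commanded pose from where the row before left it, along the tool's axes as they then stand; what a row does not reach is not made up. A row lasts 1/8 s, in which the tool goes at most 62.5 mm and 10.7 degrees, less where a joint would pass 70% of its speed; a pose out of reach is approached as far as the arm can. A call with a number of a shift or a turn outside -1 to 1 is refused whole. A call with a gripper value outside its range is refused whole. The fingers move at their own pace and stop on an object; "newtons" is the grip in N (left out, the last holds). Time passes only in rows, so rows that do not move let the fingers close. It gives the time, the measured TCP pose, the force, the opening and the grip force at its end, in the units of the state.
- ctrl.get_obs(): the state, without advancing time (a new reading comes with each control period).
- eyes.get_image(name): name is "scene" or "top" or "wrist"; returns a dict with "image" (400x640x3 uint8, red, green, blue), "z_map" (400x640 float32, m along the optical axis (not along the pixel's ray), 0 where there is no reading), "K" (3x3 intrinsics, pixels), "cam_to_world" (4x4, takes a point from camera to world coordinates). Camera axes: x right, y up, looking along -z (the intrinsics and any distortion apply to the point x, -y, -z); pixel columns grow to the right and rows downward; lengths in m; the calibration is good to about 2 mm. A picture is of the moment at which its call begins.
- job.finish_job(): hands the job in; it is judged then, once.
Trained networks look in the newest picture that a camera, given by its name, has taken for a name from the list of things; names that differ only in an ending like _2 or _b are one class to them, and where a whole thing is asked for, a point or a joint stands for the part that bears it (a point fixed in the world has none). Each returns a list of dicts, best first, with "p" (0 to 1); they miss things now and then, are a little off and sometimes report something else, mostly with a low value. They report only what shows in the picture. A call takes as long as a camera call.
- nets.silhouettes(camera, name): "mask" (400x640 bool, what is visible of it) and "bbox" ([left, top, right, bottom] in pixels, round what is visible of it).
The state is a dict: "t": time; "q": joint angles; "dq": joint speeds; "effort": joint torques, N m; "tool_pos": TCP position; "tool_rot": TCP orientation; "contact_force": force on the tool from outside, world axes, zero at the start; "wrist_torque": the same for the moment, N m; "opening": finger opening in m; "grip_force": force on a finger pad.
Only numpy, scipy, OpenCV 4.12 (cv2) and the standard library are available. Lean on these libraries where they do the work, as an engineer would, in place of code of your own. Each camera call takes 0.05 s, during which the arm holds its last target. There are 200 camera calls.

TASK

Set out the kit for the next book in the numbered rack in the order of the work, filling it from the back so that you never reach over loaded clips: the awl in clip 1, then the round glue brush in clip 2, then the backing hammer in clip 3, last the maroon weight flat down in the well at the front, place 4. Lay each tool across its clip's two forks with the working end (blade, bristles, head) to the left and its grip midway between the forks, and push the handle fully down past the sprung jaws until they snap shut over it. Leave the other things on the bench where they are.

Things in the scene. Friction and masses are not known exactly. Their poses are not given: they have to be found in the camera images.
- rack: fixed stepped rack of pale wood, 296 mm deep (x), 130 mm wide (y): three clips on steps rising to the back, a well in front. Origin on the bench under clip 2; +x to the back (away from the robot), +y left, z up. Brass pins at the right end give each place's number: one on the highest, rearmost step, two on the middle step, three on the front step, four beside the well
- clip_1 (a point): rear clip (one brass pin): point midway between its two forks on the axis of a seated handle (axis along the rack's y; a handle rests 0 to 2 mm lower); 85 mm above the bench, 40 mm above its step, rack x = +72 mm. Axes as the rack's. The forks, 10 mm wide with V seats, are centred 34 mm left and right of it, leaving 56 mm for the fingers; their back prongs rise 20 mm above the axis
- clip_2 (a point): middle clip (two brass pins), built as clip_1: seated axis 70 mm above the bench, rack x = 0. Axes as the rack's
- clip_3 (a point): front clip (three brass pins), built as clip_1: seated axis 55 mm above the bench, rack x = -72 mm. Axes as the rack's
- jaw_1 (a joint): sprung dark jaw pair on the front side of clip 1's forks, tops 30 mm above the seated axis: 0 rad shut, about 0.1 while a handle pushed straight down passes (5 to 20 N), at most 0.5; it springs back, under 0.04 when shut over a seated handle. A pin 4.4 mm thick, 28 mm below the axis and 16 to 20 mm in front of it, joins the two jaws
- jaw_2 (a joint): the same for clip 2
- jaw_3 (a joint): the same for clip 3
- well_4 (a point): centre of the floor of the well at the front of the rack (four brass pins), 8 mm above the bench, at the rack's x = -147 mm; axes as the rack's. The well is 68 mm (x) by 110 mm (y) inside with walls 12 mm high and a grey felt floor
- awl: awl, 160 mm long, barrel-shaped wooden handle and thin steel blade. Origin under the middle of its length on the underside as it lies; its axis runs along its y, 14.5 mm above the origin; blade point at y = -80 mm, handle from y = -12 to 80 mm, 29 mm thick at its middle
- awl_grip (a point): middle of the awl's handle, on its axis (y = 34 mm): the point to grip, 29 mm thick, and the point that belongs midway between the forks of clip 1. Axes as the awl's
- glue_brush: round glue brush, 215 mm long, wooden handle, pale bristles, 20 mm thick. Origin under the middle of its length; axis along its y, 10 mm above the origin; bristle end at y = -108 mm, ferrule (20 mm thick) to y = -30 mm, handle from there to y = 108 mm, 19 mm thick tapering to 10 mm
- brush_grip (a point): point on the brush handle's axis (y = 5 mm), 18 mm thick there: the point to grip and the point that belongs midway between the forks of clip 2. Axes as the brush's
- hammer: backing hammer, 202 mm long, 0.4 kg, lying flat. Origin under the middle of its length; handle axis along its y at x = 6 mm, 14 mm above the origin; the 82 mm wide black steel head spans y = -101 to -73 mm, handle to y = 101 mm
- hammer_grip (a point): point on the hammer handle's axis (y = -10 mm), 21 mm thick there: the point to grip and the point that belongs midway between the forks of clip 3. Axes as the hammer's
- awl_point (a point): point of the awl's blade (y = -80 mm): its working end. Axes as the awl's
- brush_end (a point): free end of the bristles (y = -108 mm): the brush's working end. Axes as the brush's
- hammer_head (a point): middle of the hammer head (y = -87 mm): its working end. Axes as the hammer's
- weight: maroon cloth-covered binder's weight, 62 (x) by 100 (y) by 38 mm high, about 0.7 kg; origin at the centre of its underside. Grip it across the 62 mm; it stands 26 mm above the walls of the well when in it. Either end may point left
- board: thin brown book, 334 (x) by 284 (y) by 8 mm, lying fixed on the bench on the robot's left; the awl, brush and hammer start on it in any order. Origin under its centre
- glue_pot: stoneware paste pot, 72 mm wide, 65 mm high; bystander, origin under its centre
- green_weight: dark green weight, 55 x 110 x 45 mm; bystander, origin under its centre
- bone_folder: flat white bone folder, 24 x 147 x 8 mm; bystander, origin under its centre
- thread_spool: spool of red thread, 42 mm wide, 52 mm high; bystander, origin under its centre

How it is judged:
On the way, in this order (a step that is already met when the one before it is completed fails the run):
1. the awl is snapped into clip 1, blade to the left (x of awl_grip in the frame of clip_1 between -0.006 and 0.006 m and y of awl_grip in the frame of clip_1 between -0.02 and 0.02 m and z of awl_grip in the frame of clip_1 between -0.006 and 0.005 m and angle between the y axis of awl and the y axis of rack, either way round below 0.1 rad and value of joint jaw_1 below 0.04 rad and y of awl_point in the frame of rack above 0.04 m), for 0.2 s.
2. then the glue brush is snapped into clip 2, bristles to the left (x of brush_grip in the frame of clip_2 between -0.006 and 0.006 m and y of brush_grip in the frame of clip_2 between -0.02 and 0.02 m and z of brush_grip in the frame of clip_2 between -0.006 and 0.005 m and angle between the y axis of glue_brush and the y axis of rack, either way round below 0.1 rad and value of joint jaw_2 below 0.04 rad and y of brush_end in the frame of rack above 0.04 m), for 0.2 s.
3. then the hammer is snapped into clip 3, head to the left (x of hammer_grip in the frame of clip_3 between -0.006 and 0.006 m and y of hammer_grip in the frame of clip_3 between -0.02 and 0.02 m and z of hammer_grip in the frame of clip_3 between -0.006 and 0.005 m and angle between the y axis of hammer and the y axis of rack, either way round below 0.1 rad and value of joint jaw_3 below 0.04 rad and y of hammer_head in the frame of rack above 0.04 m), for 0.2 s.
4. last, the maroon weight is down in the well, place 4 (x of weight in the frame of well_4 between -0.005 and 0.005 m and y of weight in the frame of well_4 between -0.008 and 0.008 m and z of weight in the frame of well_4 between -0.003 and 0.003 m and angle between weight's own z axis and vertical below 0.06 rad and angle between the y axis of weight and the y axis of rack, either way round below 0.1 rad), for 0.2 s.
At the end, for the whole second after the job is handed in: Awl, brush and hammer at rest in clips 1, 2, 3, working ends left: grip point within 6 mm across, 20 mm along, 6 mm in height (5 above) of the clip point, within 0.1 rad of the rack's y, jaws under 0.04 rad; maroon weight flat in the well, within 5 mm (x), 8 mm (y), 3 mm (z), 0.1 rad (all of step 1 and all of step 2 and all of step 3 and all of step 4 and linear speed of each of awl, glue_brush, hammer, weight below 0.02 m/s); the robot touches nothing.
It fails at once if the glue pot is pushed more than 20 mm (distance of glue_pot from where it was at the start of the episode above 0.02 m).
It fails at once if the green weight is pushed more than 20 mm (distance of green_weight from where it was at the start of the episode above 0.02 m).
It fails at once if the bone folder is pushed more than 20 mm (distance of bone_folder from where it was at the start of the episode above 0.02 m).
It fails at once if the thread spool is pushed more than 20 mm (distance of thread_spool from where it was at the start of the episode above 0.02 m).
It also fails if it takes over 72 s, if anything falls off the work surface, if the arm or the gripper's body presses on something with over 40 N, if the wrist force passes 120 N, or if a joint passes its speed limit or range.

## Working session

There is one attempt and no reset: what is moved stays moved. The work goes in short steps, Python scripts to look and compute and a tool call to move; the robot and the scene stay as the last step left them, time stands still between calls to the robot, and variables do not carry over. Pictures are saved under pics/ and viewed, at most 10 in all, crops included, and the job is handed in when it is done.

Besides the shell and the picture viewer there is one more tool, called as name(argument=value, ...) on one line, values as JSON. jog_arm: Moves the arm, as the interface text tells. Shift numbers are shares of 0.06 m and turn numbers shares of 0.1 rad, none past 1 either way. Its arguments: {"type":"object","properties":{"commands":{"type":"array","items":{"type":"number"}},"newtons":{"type":"number"}},"required":["commands"]}

```bash
mkdir -p pics
cat > h.py <<'E'
import numpy as np, cv2
from station import ctrl, eyes, job, nets
def cloud(im):
    z=im["z_map"];K=im["K"];h,w=z.shape
    u,v=np.meshgrid(np.arange(w),np.arange(h))
    P=np.stack([(u-K[0,2])/K[0,0]*z,-(v-K[1,2])/K[1,1]*z,-z,np.ones_like(z)],-1)
    W=P@im["cam_to_world"].T
    W[z==0]=np.nan
    return W[...,:3]
def save(im,n,s=1.25):
    cv2.imwrite("pics/"+n+".png",cv2.resize(im["image"][...,::-1],None,fx=s,fy=s))
E
python3 - <<'E'
from h import *
o=ctrl.get_obs();print(o,ctrl.tcp_to_grasp)
for c in("top","scene"):
    im=eyes.get_image(c);save(im,c+"0");W=cloud(im);print(c,im["K"].round(1).tolist(),im["cam_to_world"].round(3).tolist())
    for n in "rack awl glue_brush hammer weight board glue_pot green_weight bone_folder thread_spool".split():
        for d in nets.silhouettes(c,n)[:2]:
            p=W[d["mask"]];p=p[~np.isnan(p[:,0])]
            if len(p)<5: continue
            r=cv2.minAreaRect((p[:,:2]*1000).astype(np.float32))
            print(n,round(d["p"],2),d["bbox"],"med",np.median(p,0).round(3),"rect",np.round(r[0]),np.round(r[1]),round(r[2],1),"z",np.percentile(p[:,2],[5,95]).round(3))
E
```

```text
{'t': 0.0, 'q': array([ 1.14998759e+00,  5.33163509e-02,  1.61429893e+00, -1.45562832e-06,
        1.47598823e+00, -1.18981194e-01]), 'dq': array([ 0.00178036, -0.00072371,  0.00029525, -0.00036858,  0.00138672,
       -0.00074533]), 'effort': array([ 2.50899584e-04, -3.93667138e+01, -3.70181179e+01, -4.92718596e-05,
        6.78619574e-03, -4.99102839e-06]), 'tool_pos': array([0.18552404, 0.59617881, 0.23008518]), 'tool_rot': array([-4.72231163e-01, -3.10535556e+00,  3.04440166e-03]), 'contact_force': array([-0.01798571,  0.52617978,  1.04930121]), 'wrist_torque': array([-0.04369468,  0.00626312,  0.01468805]), 'grip_force': 0.0, 'opening': 0.08518648964102116} -0.0187
top [[399.7, 0.0, 317.6], [0.0, 399.7, 199.6], [0.0, 0.0, 1.0]] [[0.289, 0.907, -0.305, 0.266], [-0.957, 0.272, -0.1, -0.094], [-0.008, 0.321, 0.947, 1.09], [0.0, 0.0, 0.0, 1.0]]
rack 0.59 [305.0, 165.3, 377.3, 283.1] med [ 0.562 -0.066  0.025] rect [580. -65.] [139. 322.] 89.3 z [0.007 0.073]
awl 0.69 [174.9, 194.8, 192.9, 231.2] med [0.455 0.366 0.031] rect [464. 371.] [ 35. 105.] 79.5 z [0.023 0.037]
glue_brush 0.9
[... 2905 characters left out ...]
, 368.6, 277.6] med [ 0.57  -0.085  0.024] rect [622. -44.] [435. 206.] 10.3 z [0.005 0.08 ]
green_weight 0.81 [294.8, 194.7, 320.3, 212.6] med [0.698 0.166 0.043] rect [723. 176.] [113.  57.] 0.5 z [0.012 0.049]
bone_folder 0.81 [387.7, 279.6, 423.5, 299.9] med [ 0.568 -0.381  0.009] rect [ 576. -380.] [141.  39.] 83.2 z [0.002 0.012]
bone_folder 0.54 [322.1, 217.7, 344.4, 242.5] med [ 0.591 -0.088  0.063] rect [603. -71.] [73. 64.] 64.2 z [0.04  0.088]
thread_spool 0.72 [219.8, 212.2, 276.3, 235.3] med [0.477 0.196 0.028] rect [467. 198.] [110. 234.] 89.4 z [0.01  0.038]
thread_spool 0.48 [342.4, 201.0, 353.8, 217.6] med [0.789 0.031 0.044] rect [773.  28.] [206.  38.] 30.5 z [0.007 0.101]
```

Run:
```python
import cv2
a=cv2.imread("pics/top0.png");cv2.imwrite("pics/topc.png",cv2.resize(a[140:390,150:620],None,fx=1.7,fy=1.7,interpolation=cv2.INTER_CUBIC))
```

```text
(no output)
```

View pics/topc.png

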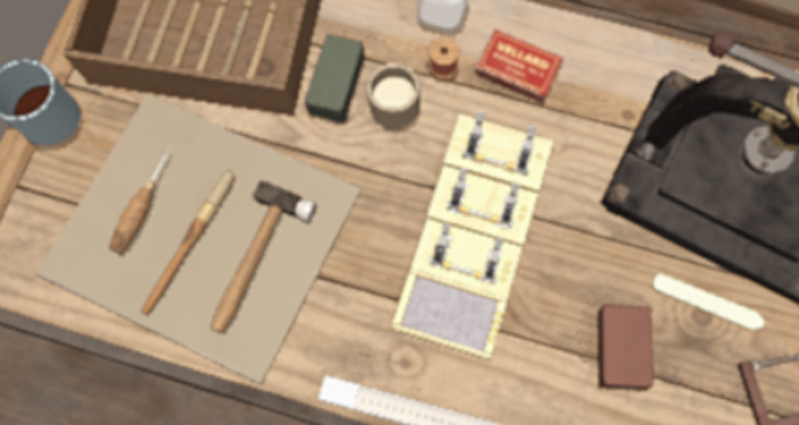

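The top picture shows the awl (about 140,200), brush (190,240) and hammer (250,255) on the book. Their working ends point up in the image, which is away from the robot. The rack is at (475,235), and the maroon weight at (627,347). I'll move over the board, turning the wrist as I go.

```bash
cat > plan.py <<'E'
import sys, numpy as np
from scipy.spatial.transform import Rotation as R
from station import ctrl
def Rd(psi): c,s=np.cos(psi),np.sin(psi); return R.from_matrix(np.array([[c,s,0],[s,-c,0],[0,0,-1.]]))
def plan(wps, psi0=None):
    """wps: (x,y,z,psi,grip,min rows); psi unwrapped from psi0"""
    o=ctrl.get_obs();p=o["tool_pos"].copy();r=R.from_rotvec(o["tool_rot"])
    psi=np.arctan2(*r.as_matrix()[[1,0],0]); rows=[]
    if psi0 is not None: psi=psi+2*np.pi*round((psi0-psi)/2/np.pi)
    for x,y,z,ps,g,m in wps:
        t=np.array([x,y,z]);a=p.copy();b=psi
        n=int(max(m,1,np.ceil(np.linalg.norm(t-a)/.055),np.ceil(abs(ps-b)/.095)))
        for i in range(1,n+1):
            q=a+(t-a)*i/n; w=Rd(b+(ps-b)*i/n)
            s=np.clip((r.inv().apply(q-p)/.06).round(2),-1,1)
            u=np.clip(((r.inv()*w).as_rotvec()/.1).round(2),-1,1)
            p=p+r.apply(s*.06); r=r*R.from_rotvec(u*.1); rows.append([*s,*u,g])
        psi=ps
    print(len(rows),"rows; q6",o["q"][5].round(2),"psi",round(psi,3))
    for i in range(0,len(rows),20):
        print("["+",".join("%g"%(v+0) for w in rows[i:i+20] for v in w)+"]")
E
python3 - <<'E'
from plan import plan
plan([(.43,.28,.34,.95,85,20)],2.84)
E
```

```text
20 rows; q6 -0.12 psi 0.95
[-0.27,-0.19,-0.09,0,0,0.94,85,-0.29,-0.17,-0.09,0,0,0.95,85,-0.31,-0.13,-0.09,0,0,0.94,85,-0.31,-0.11,-0.09,0,0,0.95,85,-0.33,-0.08,-0.09,0,0,0.94,85,-0.33,-0.05,-0.09,0,0,0.95,85,-0.33,-0.01,-0.09,0,0,0.94,85,-0.33,0.02,-0.09,0,0,0.95,85,-0.33,0.04,-0.1,0,0,0.94,85,-0.33,0.08,-0.09,0,0,0.95,85,-0.31,0.11,-0.09,0,0,0.94,85,-0.3,0.14,-0.09,0,0,0.95,85,-0.29,0.17,-0.09,0,0,0.94,85,-0.27,0.19,-0.09,0,0,0.95,85,-0.26,0.22,-0.09,0,0,0.94,85,-0.23,0.24,-0.09,0,0,0.95,85,-0.21,0.26,-0.09,0,0,0.94,85,-0.18,0.28,-0.09,0,0,0.95,85,-0.15,0.29,-0.09,0,0,0.94,85,-0.13,0.31,-0.09,0,0,0.95,85]
```

jog_arm(commands=[-0.27,-0.19,-0.09,0,0,0.94,85,-0.29,-0.17,-0.09,0,0,0.95,85,-0.31,-0.13,-0.09,0,0,0.94,85,-0.31,-0.11,-0.09,0,0,0.95,85,-0.33,-0.08,-0.09,0,0,0.94,85,-0.33,-0.05,-0.09,0,0,0.95,85,-0.33,-0.01,-0.09,0,0,0.94,85,-0.33,0.02,-0.09,0,0,0.95,85,-0.33,0.04,-0.1,0,0,0.94,85,-0.33,0.08,-0.09,0,0,0.95,85,-0.31,0.11,-0.09,0,0,0.94,85,-0.3,0.14,-0.09,0,0,0.95,85,-0.29,0.17,-0.09,0,0,0.94,85,-0.27,0.19,-0.09,0,0,0.95,85,-0.26,0.22,-0.09,0,0,0.94,85,-0.23,0.24,-0.09,0,0,0.95,85,-0.21,0.26,-0.09,0,0,0.94,85,-0.18,0.28,-0.09,0,0,0.95,85,-0.15,0.29,-0.09,0,0,0.94,85,-0.13,0.31,-0.09,0,0,0.95,85])

```text
t: 3.6
tool_pos: [0.4303, 0.2795, 0.3402]
tool_rot: [-2.796, -1.432, -0.0]
contact_force: [0.4, -0.3, 1.6]
opening: 0.0852
grip_force: 0.0
```

```bash
cat > look.py <<'E'
from h import *
def look(c,names,tag=None,zmin=.012):
    im=eyes.get_image(c)
    if tag: save(im,tag)
    W=cloud(im); out={}
    for n in names:
        D=nets.silhouettes(c,n)
        if not D: print(n,"none");continue
        d=D[0];p=W[d["mask"]];p=p[~np.isnan(p[:,0])];p=p[p[:,2]>zmin];p=p[abs(p[:,2]-np.median(p[:,2]))<.04]
        if len(p)<10: continue
        (cx,cy),(w,h),a=cv2.minAreaRect((p[:,:2]*1000).astype(np.float32))
        c0=p[:,:2].mean(0);v=np.linalg.svd(p[:,:2]-c0,full_matrices=False)[2][0]
        v=v*(1 if v[0]>0 else -1);s=(p[:,:2]-c0)@v
        print(n,round(d["p"],2),[int(b) for b in d["bbox"]],"rect",round(cx),round(cy),round(w),round(h),round(a,1),"| pca yaw",np.arctan2(v[1],v[0]).round(3),"ends",(c0+v*s.min()).round(3),(c0+v*s.max()).round(3),"z",np.percentile(p[:,2],[5,50,98]).round(3))
        out[n]=p
    return im,W,out
E
python3 - <<'E'
from look import *
print(ctrl.get_obs()["tool_pos"],ctrl.get_obs()["q"])
look("wrist",["awl","glue_brush","hammer"],"w1")
look("top",["awl","glue_brush","hammer","weight"])
E
```

```text
[0.43032077 0.27946131 0.34016452] [ 4.30841703e-01 -2.58397202e-01  1.72310415e+00  1.89856972e-05
  1.67666192e+00  1.05494377e+00]
awl 0.97 [263, 36, 366, 103] rect 482 368 28 142 86.3 | pca yaw -0.09 ends [0.411 0.373] [0.552 0.36 ] z [0.025 0.031 0.036]
glue_brush 0.67 [258, 93, 409, 171] rect 453 288 19 214 78.7 | pca yaw -0.185 ends [0.348 0.308] [0.558 0.269] z [0.019 0.024 0.029]
hammer 0.86 [307, 125, 450, 229] rect 453 195 81 200 84.3 | pca yaw -0.128 ends [0.354 0.214] [0.554 0.188] z [0.023 0.031 0.037]
awl 0.68 [172, 197, 192, 233] rect 461 368 25 99 85.3 | pca yaw -0.09 ends [0.411 0.371] [0.51  0.362] z [0.023 0.031 0.037]
glue_brush 0.69 [175, 196, 194, 231] rect 465 372 34 107 84.1 | pca yaw -0.087 ends [0.411 0.371] [0.518 0.361] z [0.022 0.031 0.037]
hammer 0.93 [218, 196, 267, 270] rect 454 182 202 80 2.2 | pca yaw -0.133 ends [0.353 0.21 ] [0.553 0.183] z [0.024 0.031 0.038]
weight 0.72 [401, 252, 427, 293] rect 481 -285 100 63 13.1 | pca yaw 0.221 ends [ 0.432 -0.294] [ 0.529 -0.272] z [0.026 0.037 0.041]
```

View pics/w1.png

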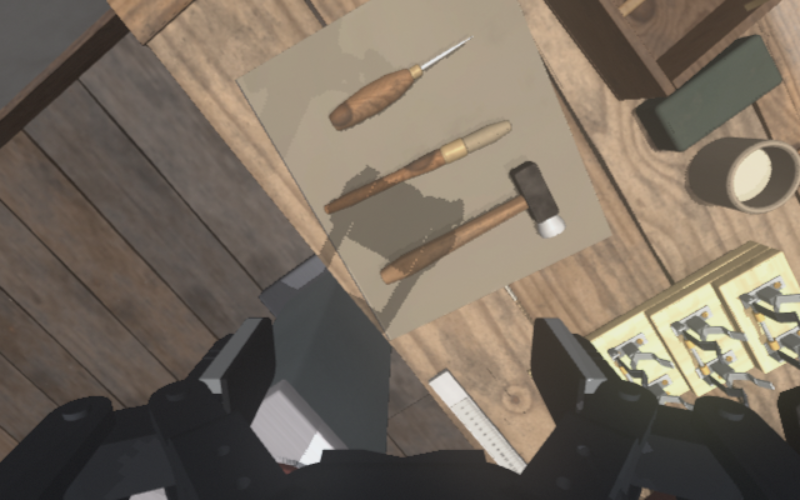

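The wrist picture shows the awl (395,85), brush (420,165) and hammer (470,225), all unobstructed, and the net's boxes match them. Going for the awl.

Run:
```python
from plan import plan
plan([(.457,.369,.08,-.09,65,11),(.457,.369,.011,-.09,65,4),(.457,.369,.011,-.09,15,4)],.95)
```

```text
19 rows; q6 1.05 psi -0.09
[0.13,-0.04,0.39,0,0,0.95,65,0.13,-0.06,0.4,0,0,0.94,65,0.12,-0.07,0.39,0,0,0.95,65,0.12,-0.08,0.39,0,0,0.95,65,0.11,-0.09,0.4,0,0,0.94,65,0.1,-0.1,0.39,0,0,0.95,65,0.09,-0.11,0.39,0,0,0.95,65,0.08,-0.11,0.4,0,0,0.94,65,0.06,-0.13,0.39,0,0,0.95,65,0.06,-0.13,0.39,0,0,0.95,65,0.04,-0.13,0.4,0,0,0.94,65,0,0,0.29,0,0,0,65,0,0,0.28,0,0,0,65,0,0,0.29,0,0,0,65,0,0,0.29,0,0,0,65,0,0,0,0,0,0,15,0,0,0,0,0,0,15,0,0,0,0,0,0,15,0,0,0,0,0,0,15]
```

jog_arm(commands=[0.13,-0.04,0.39,0,0,0.95,65,0.13,-0.06,0.4,0,0,0.94,65,0.12,-0.07,0.39,0,0,0.95,65,0.12,-0.08,0.39,0,0,0.95,65,0.11,-0.09,0.4,0,0,0.94,65,0.1,-0.1,0.39,0,0,0.95,65,0.09,-0.11,0.39,0,0,0.95,65,0.08,-0.11,0.4,0,0,0.94,65,0.06,-0.13,0.39,0,0,0.95,65,0.06,-0.13,0.39,0,0,0.95,65,0.04,-0.13,0.4,0,0,0.94,65,0,0,0.29,0,0,0,65,0,0,0.28,0,0,0,65,0,0,0.29,0,0,0,65,0,0,0.29,0,0,0,65,0,0,0,0,0,0,15,0,0,0,0,0,0,15,0,0,0,0,0,0,15,0,0,0,0,0,0,15], newtons=70)

```text
t: 6.42
tool_pos: [0.4584, 0.3689, 0.012]
tool_rot: [-3.137, 0.143, -0.002]
contact_force: [-0.1, -0.0, 0.4]
opening: 0.0253
grip_force: 68.9
```

Run:
```python
from plan import plan
plan([(.457,.369,.08,-.09,15,4),(.57,0.05,.22,1.571,15,17)],-.09)
```

```text
22 rows; q6 2.21 psi 1.571
[-0.01,0,-0.28,-0.01,-0.01,0,15,0,0,-0.29,0,0,-0.01,15,-0.01,0,-0.28,0,0,0,15,0,0,-0.28,0,0,0,15,0.13,0.28,-0.13,0,0,-0.92,15,0.1,0.3,-0.13,0,0,-0.93,15,0.08,0.3,-0.13,0,0,-0.92,15,0.05,0.31,-0.13,0,0,-0.92,15,0.02,0.32,-0.13,0,0,-0.93,15,-0.01,0.31,-0.13,0,0,-0.92,15,-0.04,0.31,-0.13,0,0,-0.92,15,-0.07,0.31,-0.13,0,0,-0.92,15,-0.09,0.29,-0.13,0,0,-0.93,15,-0.13,0.29,-0.13,0,0,-0.92,15,-0.14,0.28,-0.13,0,0,-0.92,15,-0.18,0.26,-0.13,0,0,-0.92,15,-0.19,0.25,-0.13,0,0,-0.93,15,-0.22,0.22,-0.13,0,0,-0.92,15,-0.24,0.2,-0.13,0,0,-0.92,15,-0.25,0.19,-0.13,0,0,-0.93,15]
[-0.27,0.15,-0.13,0,0,-0.92,15,-0.29,0.13,-0.13,0,0,-0.92,15]
```

jog_arm(commands=[-0.01,0,-0.28,-0.01,-0.01,0,15,0,0,-0.29,0,0,-0.01,15,-0.01,0,-0.28,0,0,0,15,0,0,-0.28,0,0,0,15])

```text
t: 6.92
tool_pos: [0.4568, 0.3689, 0.0808]
tool_rot: [3.138, -0.142, -0.0]
contact_force: [0.3, 0.1, -1.1]
opening: 0.0253
grip_force: 68.9
```

Run:
```python
from look import *
o=ctrl.get_obs();print(o["tool_pos"],o["tool_rot"],o["opening"])
look("wrist",["awl"],"w2")
look("top",["awl"])
```

```text
[0.45684963 0.36886927 0.08076235] [ 3.13818119e+00 -1.41512256e-01 -3.79595989e-05] 0.02533085716808743
awl 0.82 [290, 0, 358, 365] rect 486 366 26 146 84.6 | pca yaw -0.096 ends [0.413 0.373] [0.558 0.359] z [0.093 0.1   0.104]
awl 0.69 [163, 187, 187, 222] rect 464 367 24 106 82.1 | pca yaw -0.082 ends [0.411 0.37 ] [0.517 0.362] z [0.092 0.101 0.106]
```

View pics/w2.png

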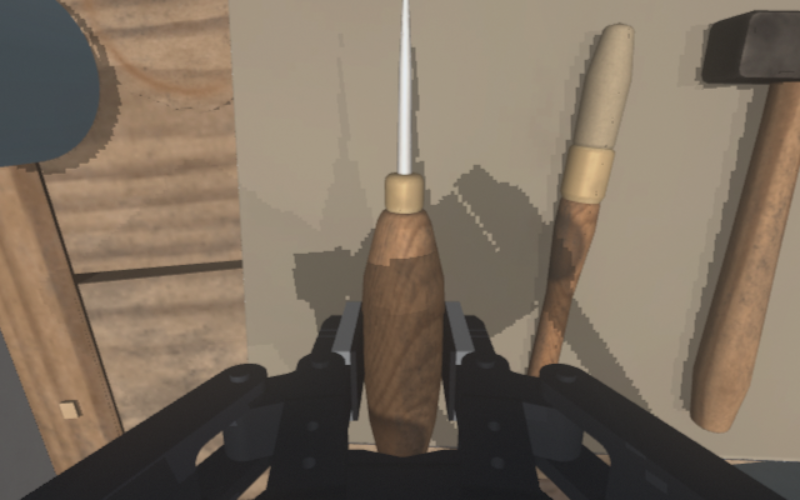

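The awl is held at mid-handle (405,330) and runs straight up the image, with the blade away from the robot. Next I'll look at the rack on the way.

Run:
```python
from plan import plan
plan([(.40,.01,.30,.1,15,9)],-.09)
```

```text
9 rows; q6 2.21 psi 0.1
[-0.04,0.67,-0.41,0,0,-0.21,15,-0.06,0.67,-0.41,0,0,-0.21,15,-0.08,0.67,-0.4,0,0,-0.21,15,-0.08,0.67,-0.41,0,0,-0.22,15,-0.11,0.66,-0.41,0,0,-0.21,15,-0.11,0.67,-0.41,0,0,-0.21,15,-0.13,0.66,-0.41,0,0,-0.21,15,-0.14,0.65,-0.4,0,0,-0.21,15,-0.16,0.66,-0.41,0,0,-0.21,15]
```

jog_arm(commands=[-0.04,0.67,-0.41,0,0,-0.21,15,-0.06,0.67,-0.41,0,0,-0.21,15,-0.08,0.67,-0.4,0,0,-0.21,15,-0.08,0.67,-0.41,0,0,-0.22,15,-0.11,0.66,-0.41,0,0,-0.21,15,-0.11,0.67,-0.41,0,0,-0.21,15,-0.13,0.66,-0.41,0,0,-0.21,15,-0.14,0.65,-0.4,0,0,-0.21,15,-0.16,0.66,-0.41,0,0,-0.21,15])

```text
t: 8.25
tool_pos: [0.3993, 0.0087, 0.2991]
tool_rot: [3.137, 0.158, -0.004]
contact_force: [0.8, -0.3, -0.5]
opening: 0.0254
grip_force: 69.0
```

Run:
```python
from look import *
o=ctrl.get_obs();print(o["tool_pos"])
im,W,out=look("wrist",["rack","awl"],"w3")
np.savez("w3.npz",W=W,img=im["image"])
p=out.get("rack")
# points by height levels in the rack area
q=W.reshape(-1,3);q=q[~np.isnan(q[:,0])];q=q[(q[:,0]>.4)&(q[:,0]<.8)&(abs(q[:,1]+.065)<.12)]
print(np.histogram(q[:,2],bins=np.arange(-.004,.125,.004)))
for z in (.008,.015,.02,.03,.045):
    s=q[abs(q[:,2]-z)<.002]
    if len(s)>30:
        r=cv2.minAreaRect((s[:,:2]*1000).astype(np.float32));print(z,len(s),np.round(r[0],1),np.round(r[1],1),round(r[2],2),np.percentile(s,[2,98],axis=0).round(3).tolist())
```

```text
[0.39932744 0.00872014 0.299143  ]
rack 0.79 [330, 3, 475, 150] rect 501 -65 130 160 89.3 | pca yaw -0.625 ends [0.426 0.003] [ 0.591 -0.116] z [0.014 0.016 0.047]
awl 0.77 [289, 0, 356, 364] rect 429 11 145 26 5.7 | pca yaw 0.096 ends [0.357 0.004] [0.501 0.018] z [0.312 0.319 0.323]
(array([10831,  2450,  1034,  4429,  5330,  2383,   897,   198,   749,
          53,    91,   145,   134,   106,    50,    94,   103,    88,
         142,   140,    59,    75,    50,     0,     0,     0,     0,
           0,     0,     0,     0,     0]), array([-0.004,  0.   ,  0.004,  0.008,  0.012,  0.016,  0.02 ,  0.024,
        0.028,  0.032,  0.036,  0.04 ,  0.044,  0.048,  0.052,  0.056,
        0.06 ,  0.064,  0.068,  0.072,  0.076,  0.08 ,  0.084,  0.088,
        0.092,  0.096,  0.1  ,  0.104,  0.108,  0.112,  0.116,  0.12 ,
        0.124]))
0.008 4992 [492.7 -60.6] [120.7 144.6] 89.25 [[0.428, -0.118, 0.007], [0.494, -0.012, 0.01]]
0.015 5892 [498.5 -65.2] [129.7 147.7] 89.23 [[0.495, -0.128, 0.013], [0.571, -0.003, 0.017]]
0.02 2143 [496.4 -65.3] [129.9 151.3] 89.28 [[0.421, -0.129, 0.018], [0.571, -0.001, 0.022]]
0.03 749 [546.7 -75.8] [108.6  68.4] 88.94 [[0.513, -0.129, 0.028], [0.578, -0.023, 0.032]]
0.045 133 [531.1 -65.2] [78.7 30.2] 88.9 [[0.516, -0.104, 0.043], [0.546, -0.027, 0.047]]
```

View pics/w3.png

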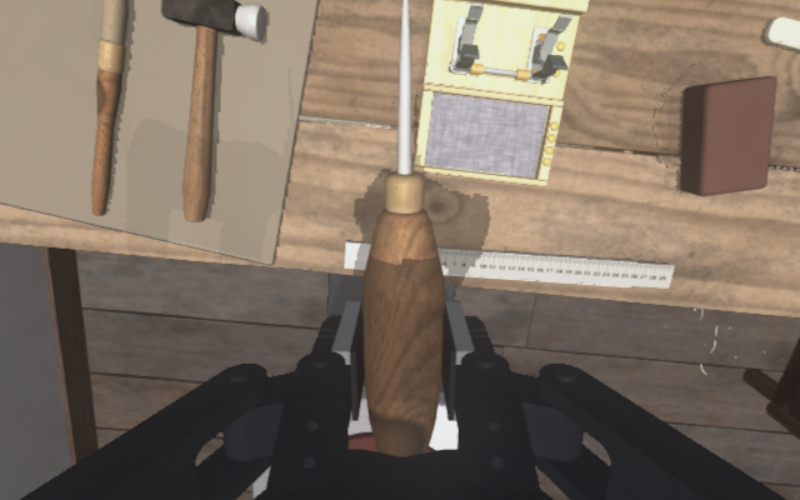

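The picture shows the well at (490,135) and clip 3 at (510,45), with four pins beside the well. The maroon weight is at (730,135). The rack yaw is about -0.013, centred on y≈-0.065. I'll take one closer look over the clips.

Run:
```python
from plan import plan
plan([(.56,.03,.30,.3,15,3)],.1)
```

```text
3 rows; q6 1.31 psi 0.3
[0.89,-0.03,0,0.01,0,-0.68,15,0.9,0.02,0,0,0,-0.68,15,0.89,0.09,0,0,0,-0.68,15]
```

jog_arm(commands=[0.89,-0.03,0,0.01,0,-0.68,15,0.9,0.02,0,0,0,-0.68,15,0.89,0.09,0,0,0,-0.68,15,0,0,0,0,0,0,15])

```text
t: 8.9
tool_pos: [0.5609, 0.0338, 0.294]
tool_rot: [-3.102, -0.479, 0.015]
contact_force: [0.2, 0.7, -1.1]
opening: 0.0253
grip_force: 69.1
```

Run:
```python
from look import *
o=ctrl.get_obs();print(o["tool_pos"])
for c in ("wrist","top"):
    im,W,out=look(c,["rack"],"w4" if c=="wrist" else None)
    q=W.reshape(-1,3);q=q[~np.isnan(q[:,0])];q=q[(q[:,0]>.4)&(q[:,0]<.8)&(abs(q[:,1]+.065)<.09)]
    for z in (.008,.015,.02,.03,.045):
        s=q[abs(q[:,2]-z)<.0025]
        if len(s)>30:
            r=cv2.minAreaRect((s[:,:2]*1000).astype(np.float32));print(z,len(s),np.round(r[0],1),np.round(r[1],1),round(r[2],2))
    for k,(x0,x1,zl,zh) in enumerate([(.64,.72,.088,.12),(.57,.64,.073,.105),(.5,.57,.058,.09)]):
        s=q[(q[:,0]>x0)&(q[:,0]<x1)&(q[:,2]>zl)&(q[:,2]<zh)&(q[:,1]<0.0)]
        for nm,t in (("L",s[s[:,1]>-.066]),("R",s[s[:,1]<-.066])):
            if len(t)>3: print("clip",k+1,nm,len(t),"med",np.median(t,0).round(4),"x",np.percentile(t[:,0],[2,98]).round(3),"y",np.percentile(t[:,1],[2,98]).round(3),"zmax",t[:,2].max().round(3))
```

```text
[0.56091695 0.03379423 0.29399969]
rack 0.97 [347, 28, 525, 286] rect 569 -66 130 293 89.4 | pca yaw 0.124 ends [ 0.418 -0.089] [ 0.721 -0.051] z [0.014 0.031 0.073]
0.008 1868 [557.3 -39.1] [309.9  81.9] 27.68
0.015 3997 [562.4 -53.3] [294.2 122.9] 40.96
0.02 942 [556.5 -48.9] [311.8 102. ] 34.23
0.03 5635 [614.  -66.8] [129.8 201.4] 89.33
0.045 6774 [616.3 -66.8] [130.  198.6] 89.27
clip 1 L 413 med [ 0.6708 -0.0327  0.1013] x [0.662 0.702] y [-0.039 -0.028] zmax 0.116
clip 1 R 442 med [ 0.669  -0.1005  0.1   ] x [0.661 0.701] y [-0.107 -0.096] zmax 0.116
clip 2 L 289 med [ 0.6002 -0.0318  0.0881] x [0.592 0.627] y [-0.038 -0.027] zmax 0.1
clip 2 R 315 med [ 0.599  -0.0993  0.0874] x [0.591 0.627] y [-0.106 -0.094] zmax 0.1
clip 3 L 239 med [ 0.5258 -0.0312  0.0745] x [0.519 0.557] y [-0.037 -0.026] zmax 0.086
clip 3 R 250 med [ 0.5248 -0.0986  0.0741] x [0.518 0.556] y [-0.105 -0.094] zmax 0.086
rack 0.82 [307, 168, 381, 280] rect 568 -65 130 296 89.1 | pca yaw -0.035 ends [ 0.42 -0.06] [ 0.716 -0.071] z [0.014 0.03  0.063]
0.008 821 [608.5 -65.5] [386.5 156.7] 3.74
0.015 883 [609.7 -57.5] [384.9 139.5] 3.73
0.02 482 [610.1 -66.3] [129.8 379.5] 89.07
0.03 799 [656.1 -66.8] [129.2 286.7] 89.34
0.045 789 [659.  -70.5] [293.5 137.6] 10.48
clip 1 L 42 med [ 0.6707 -0.0333  0.0967] x [0.661 0.701] y [-0.039 -0.028] zmax 0.116
clip 1 R 48 med [ 0.6683 -0.1011  0.097 ] x [0.66 0.7 ] y [-0.107 -0.095] zmax 0.116
clip 2 L 42 med [ 0.5999 -0.0323  0.0851] x [0.591 0.627] y [-0.037 -0.026] zmax 0.101
clip 2 R 42 med [ 0.6015 -0.0998  0.0844] x [0.591 0.626] y [-0.105 -0.095] zmax 0.1
clip 3 L 44 med [ 0.5255 -0.0315  0.0684] x [0.517 0.556] y [-0.037 -0.026] zmax 0.085
clip 3 R 45 med [ 0.5263 -0.0985  0.0691] x [0.516 0.556] y [-0.104 -0.093] zmax 0.085
```

View pics/w4.png

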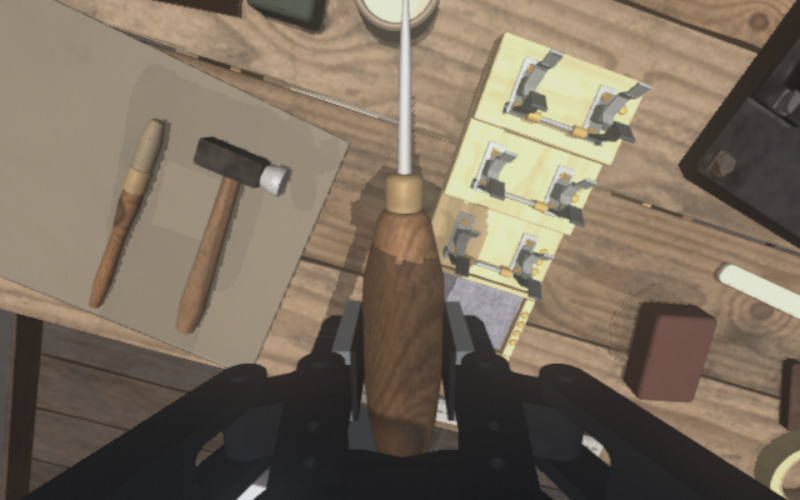

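All three clips are clear: forks at (565,95), (530,185) and (490,245). The clip centres come out at x≈0.681, 0.609 and 0.537, y≈-0.067, -0.066 and -0.065, with yaw about -0.012. Now placing the awl.

Run:
```python
from plan import plan
plan([(.681,-.067,.17,1.559,15,14),(.681,-.067,.17,1.559,15,1),(.681,-.067,.13,1.559,15,3)],.32)
```

```text
18 rows; q6 1.19 psi 1.559
[0.1,0.16,0.15,-0.01,0.02,-0.9,15,0.09,0.16,0.16,0,0,-0.89,15,0.08,0.18,0.15,0,0,-0.9,15,0.05,0.17,0.15,0,0,-0.89,15,0.05,0.19,0.16,0,0,-0.9,15,0.02,0.18,0.15,0,0,-0.9,15,0.01,0.19,0.15,0,0,-0.89,15,-0.01,0.19,0.15,0,0,-0.9,15,-0.03,0.18,0.16,0,0,-0.89,15,-0.04,0.19,0.15,0,0,-0.9,15,-0.06,0.18,0.15,0,0,-0.9,15,-0.07,0.17,0.16,0,0,-0.89,15,-0.09,0.17,0.15,0,0,-0.9,15,-0.1,0.15,0.15,0,0,-0.9,15,0,0,0,0,0,0,15,0,0,0.22,0,0,0,15,0,0,0.23,0,0,0,15,0,0,0.22,0,0,0,15]
```

jog_arm(commands=[0.1,0.16,0.15,-0.01,0.02,-0.9,15,0.09,0.16,0.16,0,0,-0.89,15,0.08,0.18,0.15,0,0,-0.9,15,0.05,0.17,0.15,0,0,-0.89,15,0.05,0.19,0.16,0,0,-0.9,15,0.02,0.18,0.15,0,0,-0.9,15,0.01,0.19,0.15,0,0,-0.89,15,-0.01,0.19,0.15,0,0,-0.9,15,-0.03,0.18,0.16,0,0,-0.89,15,-0.04,0.19,0.15,0,0,-0.9,15,-0.06,0.18,0.15,0,0,-0.9,15,-0.07,0.17,0.16,0,0,-0.89,15,-0.09,0.17,0.15,0,0,-0.9,15,-0.1,0.15,0.15,0,0,-0.9,15,0,0,0,0,0,0,15,0,0,0.22,0,0,0,15,0,0,0.23,0,0,0,15,0,0,0.22,0,0,0,15])

```text
t: 11.35
tool_pos: [0.6813, -0.0674, 0.1295]
tool_rot: [-2.235, -2.208, -0.0]
contact_force: [0.7, 0.2, -0.2]
opening: 0.0255
grip_force: 69.1
```

Run:
```python
from plan import plan
from look import *
o=ctrl.get_obs();print(o["tool_pos"],o["opening"])
look("top",["awl"],zmin=.1)
look("wrist",["awl"],zmin=.1)
plan([(.681,-.067,.073,1.559,15,6),(.681,-.067,.073,1.559,15,1)],1.559)
```

```text
[ 0.68126412 -0.06744445  0.12945991] 0.02549170372250911
awl none
awl 0.6 [291, 0, 357, 366] rect 681 -39 146 26 89.8 | pca yaw 1.554 ends [ 0.68  -0.112] [0.682 0.034] z [0.14  0.147 0.151]
7 rows; q6 -0.2 psi 1.559
[0,0,0.16,0,0,0,15,0,0,0.16,0,0,0,15,0.01,0,0.16,0,0,0,15,0,-0.01,0.15,0,0,0,15,0,0,0.16,0,0,0,15,0,0,0.16,0,0,0,15,0,0,0,0,0,0,15]
```

jog_arm(commands=[0,0,0.16,0,0,0,15,0,0,0.16,0,0,0,15,0.01,0,0.16,0,0,0,15,0,-0.01,0.15,0,0,0,15,0,0,0.16,0,0,0,15,0,0,0.16,0,0,0,15,0,0,0,0,0,0,15])

```text
t: 12.42
tool_pos: [0.6807, -0.0678, 0.0747]
tool_rot: [-2.234, -2.208, 0.003]
contact_force: [-4.2, -0.1, 6.6]
opening: 0.0253
grip_force: 70.6
```

Run:
```python
from look import *
o=ctrl.get_obs();print(o["tool_pos"],o["contact_force"])
look("wrist",["awl"],"w5",zmin=.07)
im=eyes.get_image("scene")
cv2.imwrite("pics/s5.png",cv2.resize(im["image"][170:290,260:420,::-1],None,fx=5,fy=5,interpolation=cv2.INTER_CUBIC))
```

```text
[ 0.680729   -0.06776181  0.07468347] [-4.24000675 -0.14126784  6.57671033]
awl 0.55 [288, 0, 352, 364] rect 682 -36 143 26 89.4 | pca yaw 1.56 ends [ 0.681 -0.108] [0.683 0.035] z [0.082 0.094 0.099]
```

View pics/s5.png

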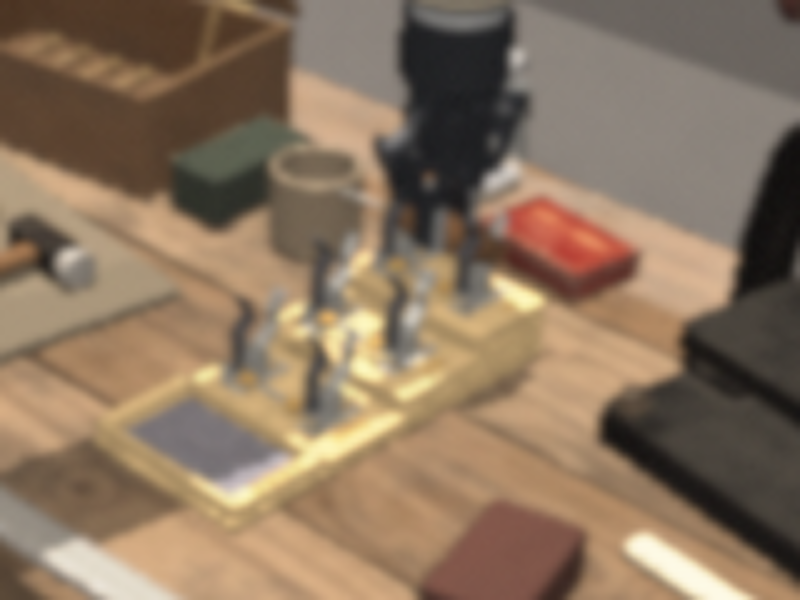

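The gripper is at clip 1 (440,230), and the awl's blade reaches left towards the pot's rim (360,195) with height to spare. I'll push down a little more before releasing.

jog_arm(commands=[0,0,0.05,0,0,0,15,0,0,0,0,0,0,15])

```text
t: 12.82
tool_pos: [0.6809, -0.0679, 0.0743]
tool_rot: [-2.234, -2.208, 0.003]
contact_force: [-11.9, 0.4, 17.3]
opening: 0.0253
grip_force: 71.8
```

Run:
```python
from look import *
look("wrist",["awl"],zmin=.07)
```

```text
awl 0.98 [290, 0, 355, 364] rect 682 -37 143 27 89.5 | pca yaw 1.562 ends [ 0.681 -0.108] [0.682 0.035] z [0.082 0.094 0.098]
```

jog_arm(commands=[0,0,0,0,0,0,45,0,0,0,0,0,0,45,0,0,-0.3,0,0,0,45,0,0,-0.8,0,0,0,45,0,0,-0.9,0,0,0,45])

```text
t: 13.55
tool_pos: [0.6807, -0.067, 0.1919]
tool_rot: [-2.234, -2.208, 0.0]
contact_force: [1.2, 0.2, -0.1]
opening: 0.0449
grip_force: 0.0
```

```bash
cat > chk.py <<'E'
from look import *
def chk(n,zc,xc,c="top",tag=None):
    im,W,out=look(c,[n],tag,zmin=zc-.03)
    q=W.reshape(-1,3);q=q[~np.isnan(q[:,0])]
    for nm,y in (("L",-.032),("R",-.1)):
        s=q[(abs(q[:,0]-xc)<.04)&(q[:,2]>zc+.015)&(q[:,2]<zc+.04)&(abs(q[:,1]-y)<.012)]
        if len(s): 
            f=s[s[:,0]<xc]; print(nm,len(s),"x",np.percentile(s[:,0],[2,98]).round(4),"ztop",s[:,2].max().round(4),"front med",np.median(f,0).round(4) if len(f) else None)
E
python3 - <<'E'
from chk import *
from plan import plan
chk("awl",.085,.681,"wrist"); chk("awl",.085,.681,"top"); chk("x" and "glue_brush",.07,.609,"wrist")
plan([(.448,.289,.16,-.185,60,18),(.448,.289,.08,-.185,60,2)],1.559)
E
```

```text
awl 0.56 [303, 43, 341, 256] rect 683 -40 151 29 84.8 | pca yaw 1.562 ends [ 0.68  -0.116] [0.681 0.036] z [0.082 0.093 0.098]
L 430 x [0.6622 0.7024] ztop 0.1159 front med [ 0.6669 -0.0331  0.1092]
R 366 x [0.6612 0.7012] ztop 0.116 front med [ 0.6659 -0.1007  0.1091]
R 21 x [0.6604 0.7005] ztop 0.1184 front med [ 0.6623 -0.101   0.1108]
glue_brush 0.74 [326, 0, 406, 32] rect 718 62 15 57 84.2 | pca yaw -0.063 ends [0.69  0.062] [0.746 0.058] z [0.043 0.063 0.066]
L 427 x [0.5928 0.628 ] ztop 0.1002 front med [ 0.5972 -0.0324  0.0931]
R 350 x [0.5919 0.6274] ztop 0.0996 front med [ 0.5963 -0.0999  0.0931]
21 rows; q6 -0.19 psi -0.185
[0.31,-0.21,0.03,-0.01,0,0.92,60,0.29,-0.23,0.02,0,0,0.92,60,0.27,-0.26,0.03,0,0,0.91,60,0.24,-0.29,0.02,0,0,0.92,60,0.21,-0.3,0.03,0,0,0.92,60,0.19,-0.33,0.03,0,0,0.92,60,0.15,-0.34,0.02,0,0,0.91,60,0.13,-0.35,0.03,0,0,0.92,60,0.09,-0.36,0.03,0,0,0.92,60,0.06,-0.37,0.02,0,0,0.92,60,0.02,-0.37,0.03,0,0,0.92,60,-0.01,-0.37,0.02,0,0,0.91,60,-0.05,-0.37,0.03,0,0,0.92,60,-0.08,-0.37,0.03,0,0,0.92,60,-0.11,-0.35,0.02,0,0,0.92,60,-0.14,-0.35,0.03,0,0,0.91,60,-0.18,-0.33,0.03,0,0,0.92,60,-0.2,-0.31,0.02,0,0,0.92,60,-0.23,-0.29,0.03,0,0,0.92,60,0,0,0.67,0,0,0,60]
[0,0,0.66,0,0,0,60]
  return _methods._mean(a, axis=axis, dtype=dtype,
  ret = ret.dtype.type(ret / rcount)
```

The awl is seated: axis at about 0.084, centred, and the jaws are where they were when shut. Now the brush.

jog_arm(commands=[0.31,-0.21,0.03,-0.01,0,0.92,60,0.29,-0.23,0.02,0,0,0.92,60,0.27,-0.26,0.03,0,0,0.91,60,0.24,-0.29,0.02,0,0,0.92,60,0.21,-0.3,0.03,0,0,0.92,60,0.19,-0.33,0.03,0,0,0.92,60,0.15,-0.34,0.02,0,0,0.91,60,0.13,-0.35,0.03,0,0,0.92,60,0.09,-0.36,0.03,0,0,0.92,60,0.06,-0.37,0.02,0,0,0.92,60,0.02,-0.37,0.03,0,0,0.92,60,-0.01,-0.37,0.02,0,0,0.91,60,-0.05,-0.37,0.03,0,0,0.92,60,-0.08,-0.37,0.03,0,0,0.92,60,-0.11,-0.35,0.02,0,0,0.92,60,-0.14,-0.35,0.03,0,0,0.91,60,-0.18,-0.33,0.03,0,0,0.92,60,-0.2,-0.31,0.02,0,0,0.92,60,-0.23,-0.29,0.03,0,0,0.92,60])

```text
t: 16.23
tool_pos: [0.4473, 0.2888, 0.1581]
tool_rot: [3.126, -0.295, -0.002]
contact_force: [0.2, 0.4, -0.1]
opening: 0.0602
grip_force: 0.0
```

Run:
```python
from look import *
from plan import plan
print(ctrl.get_obs()["tool_pos"])
im,W,out=look("wrist",["glue_brush","hammer"])
look("top",["glue_brush"])
p=out.get("hammer")
if p is not None:
    h=p[(p[:,0]<.51)];c0=h[:,:2].mean(0);v=np.linalg.svd(h[:,:2]-c0,full_matrices=False)[2][0];print("hammer handle",c0,v)
plan([(.448,.289,.011,-.185,60,5),(.448,.289,.011,-.185,5,5),(.448,.289,.11,-.185,5,3)],-.185)
```

```text
[0.44727368 0.28878122 0.15806977]
glue_brush 0.7 [308, 36, 334, 295] rect 451 288 20 213 79.8 | pca yaw -0.187 ends [0.347 0.308] [0.556 0.268] z [0.02  0.025 0.029]
hammer 0.64 [380, 12, 498, 270] rect 453 194 81 201 84.6 | pca yaw -0.142 ends [0.355 0.215] [0.555 0.186] z [0.024 0.032 0.037]
glue_brush 0.97 [188, 193, 232, 259] rect 452 287 19 211 79.5 | pca yaw -0.193 ends [0.348 0.307] [0.556 0.266] z [0.018 0.024 0.031]
hammer handle [0.43868627 0.20317052] [-0.9949926   0.09994862]
13 rows; q6 2.19 psi -0.185
[0,0,0.49,0.01,-0.01,0,60,0,-0.01,0.5,0,0,0,60,-0.01,0,0.49,0,0,0,60,0,0,0.5,0,0,0.01,60,0,0,0.49,0,0,0,60,0,0,0,0,0,0,5,0,0,0,0,0,0,5,0,0,0,0,0,0,5,0,0,0,0,0,0,5,0,0,0,0,0,0,5,0,0,-0.55,0,0,0,5,0,0,-0.55,0,0,0,5,0,0,-0.55,0,0,0,5]
```

jog_arm(commands=[0,0,0.49,0.01,-0.01,0,60,0,-0.01,0.5,0,0,0,60,-0.01,0,0.49,0,0,0,60,0,0,0.5,0,0,0.01,60,0,0,0.49,0,0,0,60,0,0,0,0,0,0,5,0,0,0,0,0,0,5,0,0,0,0,0,0,5,0,0,0,0,0,0,5,0,0,0,0,0,0,5,0,0,-0.55,0,0,0,5,0,0,-0.55,0,0,0,5,0,0,-0.55,0,0,0,5])

```text
t: 18.1
tool_pos: [0.4479, 0.2894, 0.1116]
tool_rot: [-3.127, 0.292, -0.0]
contact_force: [1.0, 0.4, -1.2]
opening: 0.0147
grip_force: 68.7
```

Run:
```python
from look import *
from plan import plan
look("wrist",["glue_brush"],zmin=.06)
plan([(.609,-.066,.19,1.559,5,18),(.609,-.066,.16,1.559,5,2)],-.185)
```

```text
glue_brush 0.77 [297, 0, 347, 367] rect 473 284 20 155 80.1 | pca yaw -0.189 ends [0.397 0.299] [0.549 0.27 ] z [0.119 0.124 0.127]
21 rows; q6 2.19 psi 1.559
[0.19,0.28,-0.07,-0.06,-0.08,-0.92,5,0.17,0.3,-0.06,0,0,-0.92,5,0.14,0.31,-0.07,0,0.01,-0.92,5,0.11,0.33,-0.06,0,0,-0.91,5,0.08,0.33,-0.07,0,0,-0.92,5,0.05,0.34,-0.06,0,0,-0.92,5,0.02,0.34,-0.07,0,0,-0.92,5,-0.02,0.34,-0.06,0,0,-0.92,5,-0.04,0.34,-0.07,0,0,-0.92,5,-0.08,0.34,-0.06,0.01,0,-0.91,5,-0.1,0.32,-0.07,0,0,-0.92,5,-0.14,0.32,-0.06,0,0,-0.92,5,-0.16,0.3,-0.07,0,0,-0.92,5,-0.19,0.28,-0.07,0,0,-0.92,5,-0.22,0.27,-0.06,0,0,-0.92,5,-0.24,0.24,-0.07,0,0,-0.91,5,-0.26,0.22,-0.06,0,0,-0.92,5,-0.28,0.2,-0.07,0,0,-0.92,5,-0.3,0.17,-0.06,0,-0.01,-0.92,5,0,0,0.25,0,0,0,5]
[0,0,0.25,0,0,0,5]
```

jog_arm(commands=[0.19,0.28,-0.07,-0.06,-0.08,-0.92,5,0.17,0.3,-0.06,0,0,-0.92,5,0.14,0.31,-0.07,0,0.01,-0.92,5,0.11,0.33,-0.06,0,0,-0.91,5,0.08,0.33,-0.07,0,0,-0.92,5,0.05,0.34,-0.06,0,0,-0.92,5,0.02,0.34,-0.07,0,0,-0.92,5,-0.02,0.34,-0.06,0,0,-0.92,5,-0.04,0.34,-0.07,0,0,-0.92,5,-0.08,0.34,-0.06,0.01,0,-0.91,5,-0.1,0.32,-0.07,0,0,-0.92,5,-0.14,0.32,-0.06,0,0,-0.92,5,-0.16,0.3,-0.07,0,0,-0.92,5,-0.19,0.28,-0.07,0,0,-0.92,5,-0.22,0.27,-0.06,0,0,-0.92,5,-0.24,0.24,-0.07,0,0,-0.91,5,-0.26,0.22,-0.06,0,0,-0.92,5,-0.28,0.2,-0.07,0,0,-0.92,5,-0.3,0.17,-0.06,0,-0.01,-0.92,5])

```text
t: 20.58
tool_pos: [0.6065, -0.0677, 0.1837]
tool_rot: [-2.228, -2.208, 0.015]
contact_force: [0.5, 0.5, -1.3]
opening: 0.0151
grip_force: 68.7
```

Run:
```python
from look import *
from plan import plan
print(ctrl.get_obs()["tool_pos"])
look("wrist",["glue_brush","awl"],zmin=.07)
plan([(.609,-.066,.12,1.559,5,3),(.609,-.066,.120,1.559,5,1),(.609,-.066,.061,1.559,5,6),(.609,-.066,.061,1.559,5,1)],1.559)
```

```text
[ 0.60645131 -0.0676759   0.18373061]
glue_brush 0.69 [294, 0, 347, 368] rect 607 -43 155 20 88.4 | pca yaw 1.561 ends [ 0.607 -0.12 ] [0.608 0.035] z [0.191 0.196 0.199]
awl 0.81 [404, 37, 449, 261] rect 677 -40 31 151 5.5 | pca yaw 1.545 ends [ 0.677 -0.115] [0.681 0.037] z [0.082 0.093 0.098]
11 rows; q6 -0.21 psi 1.559
[0.01,0.02,0.36,-0.09,0.03,-0.01,5,0.01,0.01,0.35,0,0,-0.01,5,0.01,0.01,0.36,0,0,-0.01,5,0,0,0,0,0,0,5,0,0,0.16,0,0,0,5,0,0,0.17,0,0,0,5,0,0,0.16,0,0,0,5,0,0,0.16,0,0,0,5,0,0,0.17,0,0,0,5,0,0.01,0.16,0,0,0,5,0,0,0,0,0,0,5]
```

jog_arm(commands=[0,0,0.4,0,0,0,5,0,0,0.4,0,0,0,5,0,0,0.2,0,0,0,5,0,0,0,0,0,0,5])

```text
t: 21.22
tool_pos: [0.6054, -0.0668, 0.124]
tool_rot: [-2.231, -2.205, 0.015]
contact_force: [-0.5, 0.8, -0.6]
opening: 0.0149
grip_force: 68.7
```

Run:
```python
from look import *
from plan import plan
look("wrist",["glue_brush"],zmin=.07)
plan([(.609,-.066,.115,1.559,5,1),(.609,-.066,.0615,1.559,5,6),(.609,-.066,.0615,1.559,5,1)],1.559)
```

```text
glue_brush 0.87 [298, 0, 351, 366] rect 605 -41 154 22 87.4 | pca yaw 1.555 ends [ 0.605 -0.118] [0.608 0.036] z [0.131 0.136 0.139]
8 rows; q6 -0.22 psi 1.559
[0.02,0.04,0.19,-0.06,0.04,0,5,0,0,0.15,0,0,0,5,0,0,0.15,0,0,0,5,0,0,0.14,0,0,0,5,0,0,0.15,0,0,0,5,0,0,0.15,0,0,0,5,0,0,0.15,0,0,0,5,0,0,0,0,0,0,5]
```

jog_arm(commands=[0.02,0.04,0.1,-0.06,0.04,0,5,0,0,0,0,0,0,5,0,0,0,0,0,0,5])

```text
t: 21.7
tool_pos: [0.609, -0.0665, 0.1198]
tool_rot: [-2.235, -2.208, 0.001]
contact_force: [0.4, 0.6, -0.2]
opening: 0.015
grip_force: 68.7
```

Run:
```python
from look import *
from plan import plan
look("wrist",["glue_brush"],zmin=.07)
print(ctrl.get_obs()["tool_pos"])
plan([(.609,-.066,.115,1.559,5,1),(.609,-.066,.0615,1.559,5,6),(.609,-.066,.0615,1.559,5,1)],1.559)
```

```text
glue_brush 0.86 [298, 0, 349, 367] rect 610 -41 20 155 0.0 | pca yaw 1.556 ends [ 0.609 -0.119] [0.611 0.036] z [0.127 0.132 0.135]
[ 0.60905741 -0.06650551  0.11985304]
8 rows; q6 -0.22 psi 1.559
[0.01,0,0.08,-0.01,0,0,5,0,0,0.15,0,0,0,5,0,0,0.15,0,0,0,5,0,0,0.15,0,0,0,5,0,0,0.15,0,0,0,5,0,0,0.14,0,0,0,5,0,0,0.15,0,0,0,5,0,0,0,0,0,0,5]
```

jog_arm(commands=[0.01,0,0.08,-0.01,0,0,5,0,0,0.15,0,0,0,5,0,0,0.15,0,0,0,5,0,0,0.15,0,0,0,5,0,0,0.15,0,0,0,5,0,0,0.14,0,0,0,5,0,0,0.15,0,0,0,5,0,0,0,0,0,0,5])

```text
t: 22.8
tool_pos: [0.6089, -0.0662, 0.0655]
tool_rot: [-2.233, -2.208, 0.004]
contact_force: [-13.0, 2.0, 22.0]
opening: 0.015
grip_force: 71.7
```

Run:
```python
from look import *
look("wrist",["glue_brush"],zmin=.05)
print(ctrl.get_obs()["contact_force"],ctrl.get_obs()["tool_pos"])
```

```text
glue_brush 0.58 [294, 0, 347, 364] rect 609 -40 153 20 88.7 | pca yaw 1.569 ends [ 0.61  -0.117] [0.61  0.036] z [0.073 0.078 0.081]
[-12.73472339   1.58251126  22.95990846] [ 0.60883196 -0.06614432  0.06552001]
```

jog_arm(commands=[0,0,0.05,0,0,0,5,0,0,0,0,0,0,5])

```text
t: 23.15
tool_pos: [0.609, -0.0662, 0.0653]
tool_rot: [-2.232, -2.208, 0.005]
contact_force: [-20.6, 3.0, 36.3]
opening: 0.0153
grip_force: 73.3
```

Run:
```python
from chk import *
chk("glue_brush",.07,.609,"wrist","w6")
print(ctrl.get_obs()["contact_force"],ctrl.get_obs()["tool_pos"])
```

```text
glue_brush 0.71 [291, 0, 346, 366] rect 610 -40 20 152 0.5 | pca yaw 1.569 ends [ 0.609 -0.116] [0.61  0.036] z [0.073 0.078 0.081]
L 1502 x [0.5925 0.628 ] ztop 0.1005 front med [ 0.5967 -0.032   0.094 ]
R 140 x [0.598  0.6011] ztop 0.0906 front med [ 0.5996 -0.0968  0.0871]
[-20.94282559   3.40467724  35.92184993] [ 0.60902479 -0.06616475  0.0653718 ]
```

jog_arm(commands=[0,0,-0.08,0,0,0,5,0,0,0,0,0,0,35,0,0,0,0,0,0,35,0,0,-0.3,0,0,0,35,0,0,-0.8,0,0,0,35,0,0,-0.9,0,0,0,35])

```text
t: 24.0
tool_pos: [0.6084, -0.0657, 0.1843]
tool_rot: [-2.234, -2.207, 0.002]
contact_force: [0.4, 0.4, -0.1]
opening: 0.035
grip_force: 0.0
```

Run:
```python
from chk import *
from plan import plan
chk("glue_brush",.07,.609,"wrist","w6"); chk("awl",.085,.681,"wrist")
plan([(.463,.201,.16,-.1,60,18)],1.559)
```

```text
glue_brush 0.77 [310, 35, 334, 311] rect 608 -64 213 20 89.9 | pca yaw 1.559 ends [ 0.607 -0.17 ] [0.61  0.043] z [0.07  0.077 0.081]
L 387 x [0.5925 0.6279] ztop 0.1002 front med [ 0.5969 -0.0322  0.0938]
R 328 x [0.5917 0.6272] ztop 0.0998 front med [ 0.5959 -0.0998  0.0934]
awl 0.75 [391, 37, 428, 258] rect 677 -39 30 152 4.8 | pca yaw 1.546 ends [ 0.677 -0.115] [0.681 0.037] z [0.082 0.094 0.098]
L 345 x [0.6618 0.7021] ztop 0.116 front med [ 0.6656 -0.0329  0.1114]
R 267 x [0.6611 0.7013] ztop 0.1157 front med [ 0.666  -0.0987  0.1086]
18 rows; q6 -0.22 psi -0.1
[0.25,-0.14,0.02,0.05,0.01,0.92,60,0.23,-0.16,0.03,0,0,0.92,60,0.21,-0.18,0.02,0,0,0.92,60,0.2,-0.2,0.03,0,0,0.93,60,0.18,-0.22,0.02,0,0,0.92,60,0.16,-0.24,0.02,0,0,0.92,60,0.13,-0.24,0.03,0,0,0.92,60,0.12,-0.26,0.02,0,0,0.92,60,0.09,-0.27,0.03,0,0,0.92,60,0.06,-0.28,0.02,0,0,0.93,60,0.04,-0.28,0.03,0,0,0.92,60,0.01,-0.28,0.02,0,0,0.92,60,-0.02,-0.28,0.03,0,0,0.92,60,-0.04,-0.28,0.02,0,0,0.92,60,-0.06,-0.27,0.02,0,0,0.92,60,-0.09,-0.27,0.03,0,0,0.93,60,-0.12,-0.26,0.02,0,0,0.92,60,-0.14,-0.25,0.03,0,0,0.92,60]
```

View pics/w6.png

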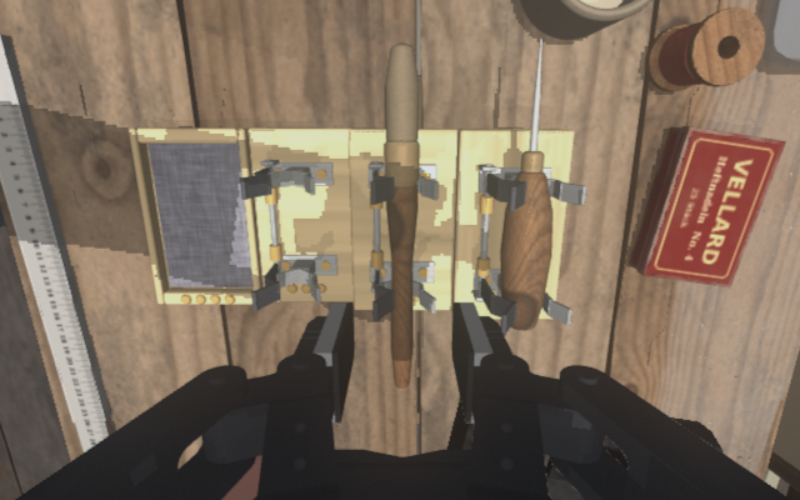

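The picture shows the brush in clip 2 (400,220) and the awl in clip 1 (525,230), with working ends at the top of the image, which is left. The jaws are closed over both handles. Now the hammer.

jog_arm(commands=[0.25,-0.14,0.02,0.05,0.01,0.92,60,0.23,-0.16,0.03,0,0,0.92,60,0.21,-0.18,0.02,0,0,0.92,60,0.2,-0.2,0.03,0,0,0.93,60,0.18,-0.22,0.02,0,0,0.92,60,0.16,-0.24,0.02,0,0,0.92,60,0.13,-0.24,0.03,0,0,0.92,60,0.12,-0.26,0.02,0,0,0.92,60,0.09,-0.27,0.03,0,0,0.92,60,0.06,-0.28,0.02,0,0,0.93,60,0.04,-0.28,0.03,0,0,0.92,60,0.01,-0.28,0.02,0,0,0.92,60,-0.02,-0.28,0.03,0,0,0.92,60,-0.04,-0.28,0.02,0,0,0.92,60,-0.06,-0.27,0.02,0,0,0.92,60,-0.09,-0.27,0.03,0,0,0.93,60,-0.12,-0.26,0.02,0,0,0.92,60,-0.14,-0.25,0.03,0,0,0.92,60,0,0,0,0,0,0,60])

```text
t: 26.58
tool_pos: [0.4599, 0.2019, 0.156]
tool_rot: [3.138, -0.153, -0.013]
contact_force: [-0.2, -0.7, -0.0]
opening: 0.0599
grip_force: 0.0
```

Run:
```python
from look import *
from plan import plan
print(ctrl.get_obs()["tool_pos"])
im,W,out=look("wrist",["hammer"])
p=out["hammer"]; h=p[(p[:,0]<.52)]
print("handle")
c0=h[:,:2].mean(0);v=np.linalg.svd(h[:,:2]-c0,full_matrices=False)[2][0];v*=np.sign(v[0])
s=(p[:,:2]-c0)@v;a,b=s.min(),s.max();g=c0+v*((a+b)/2+.010)
hd=p[s>b-.024];print(c0,np.arctan2(v[1],v[0]),"len",b-a,"grip",g,"head mean",hd.mean(0),"handle ztop",np.percentile(h[:,2],98))
yaw=np.arctan2(v[1],v[0])
plan([(*g,.015,yaw,60,5),(*g,.015,yaw,5,5),(*g,.12,yaw,5,3)],-.1)
```

```text
[0.45992764 0.20187865 0.15604447]
hammer 0.96 [279, 59, 388, 301] rect 453 191 80 200 86.5 | pca yaw -0.139 ends [0.354 0.212] [0.554 0.184] z [0.026 0.032 0.037]
handle
[0.44121896 0.20088394] -0.10005993365691619 len 0.20027775535494707 grip [0.46371811 0.19862513] head mean [0.54034836 0.1855797  0.03487987] handle ztop 0.03322589131142969
13 rows; q6 1.93 psi -0.1
[0.01,0.01,0.47,0,0.07,0,60,0.01,0.01,0.48,0,0,0.01,60,0.01,0,0.47,0,0,0,60,0.01,0.01,0.47,0,0,0,60,0.01,0.01,0.47,0,0,0,60,0,0,0,0,0,0,5,0,0,0,0,0,0,5,0,0,0,0,0,0,5,0,0,0,0,0,0,5,0,0,0,0,0,0,5,0,0,-0.58,0,0,0,5,0,0,-0.58,0,0,0,5,0,0,-0.59,0,0,0,5]
```

jog_arm(commands=[0.01,0.01,0.48,0,0.07,0,60,0.01,0.01,0.48,0,0,0.01,60,0.01,0,0.48,0,0,0,60,0.01,0.01,0.48,0,0,0,60,0.01,0.01,0.48,0,0,0,60,0,0,0,0,0,0,5,0,0,0,0,0,0,5,0,0,0,0,0,0,5,0,0,0,0,0,0,5,0,0,0,0,0,0,5,0,0,-0.5,0,0,0,5,0,0,-0.6,0,0,0,5,0,0,-0.6,0,0,0,5,0,0,0,0,0,0,5], newtons=115)

```text
t: 28.42
tool_pos: [0.4661, 0.1997, 0.1187]
tool_rot: [-3.135, 0.158, -0.013]
contact_force: [-0.9, -0.2, -3.3]
opening: 0.0168
grip_force: 113.9
```

```bash
cat > ham.py <<'E'
from look import *
def ham(zmin=.05):
    im,W,out=look("wrist",["hammer"],zmin=zmin); p=out["hammer"]
    o=ctrl.get_obs();t=o["tool_pos"];r=cv2.Rodrigues(o["tool_rot"])[0]
    q=(p-t)@r   # tool frame
    for a,b in((-.06,-.03),(.015,.03),(.03,.045),(.045,.06),(.066,.092)):
        s=q[(q[:,0]>a)&(q[:,0]<b)]
        if len(s)>5: print("x",a,b,len(s),"y mid",((np.percentile(s[:,1],2)+np.percentile(s[:,1],98))/2).round(4),"ztop",-np.percentile(s[:,2],5).round(4))
    print("x range",q[:,0].min().round(4),q[:,0].max().round(4))
E
python3 - <<'E'
from ham import ham
from plan import plan
ham()
plan([(.537,-.065,.17,1.559,5,18)],-.1)
E
```

```text
hammer 0.75 [219, 40, 457, 366] rect 487 191 81 135 85.2 | pca yaw -0.182 ends [0.42  0.209] [0.557 0.183] z [0.13  0.137 0.14 ]
x -0.06 -0.03 923 y mid -0.0005 ztop 0.0211
x 0.015 0.03 1562 y mid -0.0008 ztop 0.0201
x 0.03 0.045 1668 y mid -0.0008 ztop 0.0198
x 0.045 0.06 1753 y mid -0.0009 ztop 0.0197
x 0.066 0.092 17768 y mid 0.0048 ztop 0.0253
x range -0.0432 0.092
18 rows; q6 1.93 psi 1.559
[0.09,0.24,-0.05,0,0,-0.92,5,0.07,0.24,-0.05,0,0,-0.92,5,0.05,0.25,-0.05,0,0,-0.93,5,0.03,0.25,-0.06,0,0,-0.92,5,0,0.26,-0.05,0,0,-0.92,5,-0.02,0.25,-0.05,0,0,-0.92,5,-0.05,0.25,-0.05,0,0,-0.93,5,-0.07,0.24,-0.05,0,0,-0.92,5,-0.09,0.24,-0.05,0,0,-0.92,5,-0.11,0.23,-0.06,0,0,-0.92,5,-0.13,0.21,-0.05,0,0,-0.93,5,-0.15,0.21,-0.05,0,0,-0.92,5,-0.17,0.19,-0.05,0,0,-0.92,5,-0.19,0.17,-0.05,0,0,-0.92,5,-0.2,0.15,-0.05,0,0,-0.92,5,-0.21,0.14,-0.05,0,0,-0.93,5,-0.23,0.11,-0.06,0,0,-0.92,5,-0.24,0.1,-0.05,0,0,-0.92,5]
```

jog_arm(commands=[0.09,0.24,-0.05,0,0,-0.92,5,0.07,0.24,-0.05,0,0,-0.92,5,0.05,0.25,-0.05,0,0,-0.93,5,0.03,0.25,-0.06,0,0,-0.92,5,0,0.26,-0.05,0,0,-0.92,5,-0.02,0.25,-0.05,0,0,-0.92,5,-0.05,0.25,-0.05,0,0,-0.93,5,-0.07,0.24,-0.05,0,0,-0.92,5,-0.09,0.24,-0.05,0,0,-0.92,5,-0.11,0.23,-0.06,0,0,-0.92,5,-0.13,0.21,-0.05,0,0,-0.93,5,-0.15,0.21,-0.05,0,0,-0.92,5,-0.17,0.19,-0.05,0,0,-0.92,5,-0.19,0.17,-0.05,0,0,-0.92,5,-0.2,0.15,-0.05,0,0,-0.92,5,-0.21,0.14,-0.05,0,0,-0.93,5,-0.23,0.11,-0.06,0,0,-0.92,5,-0.24,0.1,-0.05,0,0,-0.92,5,0,0,0,0,0,0,5,0,0,0,0,0,0,5])

```text
t: 31.02
tool_pos: [0.5369, -0.0645, 0.1695]
tool_rot: [-2.235, -2.205, -0.0]
contact_force: [0.3, -0.1, -3.6]
opening: 0.0165
grip_force: 113.9
```

Run:
```python
from ham import *
from plan import plan
print(ctrl.get_obs()["tool_pos"]);ham()
plan([(.537,-.065,.105,1.559,5,3),(.537,-.065,.105,1.559,5,1)],1.559)
```

```text
[ 0.53694351 -0.06453248  0.16953582]
hammer 0.9 [221, 42, 454, 366] rect 544 -43 81 134 0.4 | pca yaw 1.477 ends [ 0.532 -0.111] [0.545 0.027] z [0.181 0.188 0.19 ]
x -0.06 -0.03 1213 y mid 0.0002 ztop 0.0161
x 0.015 0.03 1560 y mid 0.0001 ztop 0.0146
x 0.03 0.045 1684 y mid 0.0002 ztop 0.0143
x 0.045 0.06 1756 y mid 0.0001 ztop 0.0141
x 0.066 0.092 15677 y mid 0.0057 ztop 0.0196
x range -0.0464 0.089
4 rows; q6 -0.25 psi 1.559
[0,0,0.36,0,-0.01,0,5,-0.01,0,0.37,0,0,0,5,0,-0.01,0.36,0,0,0,5,0,0,0,0,0,0,5]
```

jog_arm(commands=[0,0,0.36,0,-0.01,0,5,-0.01,0,0.36,0,0,0,5,0,-0.01,0.36,0,0,0,5,0,0,0,0,0,0,5])

```text
t: 31.62
tool_pos: [0.5356, -0.0648, 0.1044]
tool_rot: [-2.233, -2.206, 0.003]
contact_force: [0.2, -0.5, -3.2]
opening: 0.0167
grip_force: 113.9
```

Run:
```python
from ham import *
from plan import plan
print(ctrl.get_obs()["tool_pos"]);ham()
plan([(.537,-.065,.085,1.559,5,2),(.537,-.065,.0475,1.559,5,5),(.537,-.065,.0475,1.559,5,1)],1.559)
```

```text
[ 0.53555661 -0.06482326  0.1043525 ]
hammer 0.84 [220, 38, 459, 366] rect 543 -44 81 135 0.1 | pca yaw 1.478 ends [ 0.531 -0.113] [0.544 0.027] z [0.115 0.122 0.125]
x -0.06 -0.03 1152 y mid -0.0013 ztop 0.014
x 0.015 0.03 1581 y mid -0.0016 ztop 0.0126
x 0.03 0.045 1662 y mid -0.0016 ztop 0.0123
x 0.045 0.06 1779 y mid -0.0016 ztop 0.0121
x 0.066 0.092 16257 y mid 0.004 ztop 0.0177
x range -0.0467 0.0895
8 rows; q6 -0.25 psi 1.559
[0,-0.01,0.19,0.02,0.01,0,5,0.01,0,0.18,0,0,0,5,0,0,0.13,0,0,0,5,0,0,0.12,0,0,0,5,0,0,0.13,0,0,0,5,0,0,0.12,0,0,0,5,0,0,0.13,0,0,0,5,0,0,0,0,0,0,5]
```

jog_arm(commands=[0,0,0.19,0.01,0,0,5,0,0,0.18,0,0,0,5,0,0,0,0,0,0,5])

```text
t: 32.1
tool_pos: [0.5365, -0.0655, 0.0831]
tool_rot: [-2.234, -2.207, 0.002]
contact_force: [-0.4, -0.6, -4.1]
opening: 0.0164
grip_force: 113.9
```

Run:
```python
from ham import *
from plan import plan
print(ctrl.get_obs()["tool_pos"],ctrl.get_obs()["contact_force"]);ham()
plan([(.537,-.065,.0475,1.559,5,5),(.537,-.065,.0475,1.559,5,1)],1.559)
```

```text
[ 0.53646332 -0.06548614  0.08306379] [-0.44479646 -0.55672621 -4.12491184]
hammer 0.98 [223, 39, 459, 362] rect 544 -45 81 135 0.2 | pca yaw 1.477 ends [ 0.532 -0.113] [0.545 0.026] z [0.094 0.101 0.104]
x -0.06 -0.03 1177 y mid -0.0003 ztop 0.0156
x 0.015 0.03 1583 y mid -0.0004 ztop 0.0142
x 0.03 0.045 1685 y mid -0.0005 ztop 0.0139
x 0.045 0.06 1770 y mid -0.0005 ztop 0.0137
x 0.066 0.092 16016 y mid 0.0052 ztop 0.0192
x range -0.0464 0.0891
6 rows; q6 -0.25 psi 1.559
[0,0,0.12,0,0,0,5,0.01,0,0.13,0,0,0,5,0,0,0.12,0,0,0,5,0,-0.01,0.12,0,0,0,5,0,0,0.12,0,0,0,5,0,0,0,0,0,0,5]
```

jog_arm(commands=[0,0,0.12,0,0,0,5,0.01,0,0.12,0,0,0,5,0,0,0.12,0,0,0,5,0,0,0.12,0,0,0,5,0,0,0.12,0,0,0,5,0,0,0,0,0,0,5])

```text
t: 32.95
tool_pos: [0.5366, -0.0654, 0.0483]
tool_rot: [-2.234, -2.207, 0.003]
contact_force: [-4.3, -0.7, 2.1]
opening: 0.0165
grip_force: 114.7
```

Run:
```python
from chk import *
print(ctrl.get_obs()["tool_pos"],ctrl.get_obs()["contact_force"])
chk("hammer",.055,.537,"wrist")
```

```text
[ 0.53663545 -0.06540599  0.04829111] [-4.2776477  -0.70270441  2.12255261]
hammer 0.75 [224, 40, 455, 364] rect 543 -43 133 81 89.7 | pca yaw 1.48 ends [ 0.533 -0.109] [0.545 0.026] z [0.059 0.065 0.067]
L 1635 x [0.5188 0.5575] ztop 0.0855 front med [ 0.5233 -0.031   0.0793]
R 107 x [0.5248 0.5277] ztop 0.0757 front med [ 0.5262 -0.095   0.0719]
```

jog_arm(commands=[0,0,0.04,0,0,0,5,0,0,0,0,0,0,5])

```text
t: 33.3
tool_pos: [0.5367, -0.0654, 0.0478]
tool_rot: [-2.233, -2.207, 0.004]
contact_force: [-10.4, -0.3, 13.5]
opening: 0.0166
grip_force: 116.2
```

Seated (force jumps with almost no travel). Release and lift.

jog_arm(commands=[0,0,-0.05,0,0,0,5,0,0,0,0,0,0,38,0,0,0,0,0,0,38,0,0,-0.3,0,0,0,38,0,0,-0.8,0,0,0,38,0,0,-0.9,0,0,0,38,0,0,0,0,0,0,85])

```text
t: 34.17
tool_pos: [0.5416, -0.0661, 0.1772]
tool_rot: [2.226, 2.199, 0.011]
contact_force: [0.1, -0.2, -0.1]
opening: 0.0546
grip_force: 0.0
```

Run:
```python
from chk import *
from plan import plan
chk("hammer",.055,.537,"wrist","w7"); chk("glue_brush",.07,.609,"wrist"); chk("awl",.085,.681,"wrist")
look("top",["weight"],zmin=.03)
print(ctrl.get_obs()["tool_pos"])
plan([(.481,-.285,.14,1.571-1.571+.225,85,15)],1.559)
```

```text
hammer none
L 383 x [0.5188 0.5577] ztop 0.0859 front med [ 0.5236 -0.0312  0.0792]
R 318 x [0.518  0.5565] ztop 0.0857 front med [ 0.5226 -0.0987  0.079 ]
glue_brush 0.62 [398, 28, 442, 321] rect 608 -63 214 20 89.5 | pca yaw 1.557 ends [ 0.605 -0.17 ] [0.608 0.044] z [0.07  0.077 0.081]
L 352 x [0.592 0.628] ztop 0.0998 front med [ 0.595  -0.0321  0.0969]
R 261 x [0.5913 0.6271] ztop 0.1001 front med [ 0.5933 -0.0974  0.0975]
awl 0.95 [507, 32, 561, 274] rect 677 -38 30 154 1.0 | pca yaw 1.522 ends [ 0.673 -0.115] [0.681 0.039] z [0.081 0.093 0.098]
L 379 x [0.6615 0.7024] ztop 0.116 front med [ 0.6629 -0.0327  0.1139]
R 330 x [0.6607 0.7012] ztop 0.1156 front med [ 0.6623 -0.0986  0.1137]
weight 0.79 [399, 251, 430, 297] rect 482 -285 100 62 13.6 | pca yaw 0.219 ends [ 0.432 -0.295] [ 0.53  -0.273] z [0.034 0.038 0.042]
[ 0.53674762 -0.06494563  0.16778028]
15 rows; q6 -0.25 psi 0.225
[-0.25,-0.06,0.03,-0.02,0,0.89,85,-0.24,-0.04,0.03,0,0,0.89,85,-0.26,-0.01,0.03,0,0,0.89,85,-0.25,0.01,0.03,0,0,0.89,85,-0.25,0.03,0.03,0,0,0.89,85,-0.25,0.05,0.04,0,0,0.88,85,-0.24,0.07,0.03,0,0,0.89,85,-0.23,0.1,0.03,0,0,0.89,85,-0.23,0.11,0.03,0,0,0.89,85,-0.21,0.14,0.03,0,0,0.89,85,-0.2,0.15,0.03,0,0,0.89,85,-0.18,0.17,0.03,0,0,0.89,85,-0.17,0.19,0.03,0,0,0.89,85,-0.16,0.2,0.03,0,0,0.89,85,-0.13,0.21,0.03,0,0,0.89,85]
```

View pics/w7.png

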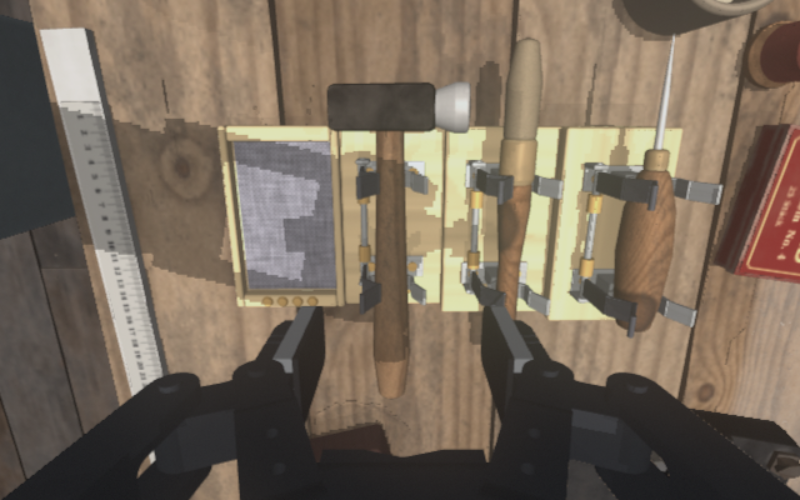

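All three tools are in their clips with the jaws shut: hammer (390,240), brush (515,190), awl (645,250), heads to the left. Next I'll measure the well and go for the weight.

Run:
```python
from look import *
for c in ("wrist","top"):
    im=eyes.get_image(c);W=cloud(im);q=W.reshape(-1,3);q=q[~np.isnan(q[:,0])]
    y=q[:,1];yc=(abs(y+.065)<.045)
    s=q[yc&(q[:,0]>.40)&(q[:,0]<.515)]
    h=[(round(x,3),np.median(s[abs(s[:,0]-x)<.001][:,2]).round(3)) for x in np.arange(.414,.506,.002) if (abs(s[:,0]-x)<.001).sum()>3]
    print(c,[a for a in h if a[0]<.436 or a[0]>.484])
    t=q[(abs(q[:,0]-.46)<.025)&(abs(y+.065)<.08)]
    h=[(round(x,3),np.median(t[abs(t[:,1]-x)<.001][:,2]).round(3)) for x in np.arange(-.136,.006,.002) if (abs(t[:,1]-x)<.001).sum()>3]
    print([a for a in h if a[0]<-.112 or a[0]>-.016])
```

```text
wrist [(np.float64(0.414), np.float64(-0.001)), (np.float64(0.422), np.float64(0.019)), (np.float64(0.424), np.float64(0.02)), (np.float64(0.426), np.float64(0.018)), (np.float64(0.428), np.float64(0.011)), (np.float64(0.43), np.float64(0.009)), (np.float64(0.432), np.float64(0.009)), (np.float64(0.434), np.float64(0.009)), (np.float64(0.486), np.float64(0.23)), (np.float64(0.488), np.float64(0.221)), (np.float64(0.49), np.float64(0.214)), (np.float64(0.492), np.float64(0.215)), (np.float64(0.494), np.float64(0.204)), (np.float64(0.496), np.float64(0.21)), (np.float64(0.498), np.float64(0.232)), (np.float64(0.5), np.float64(0.233)), (np.float64(0.502), np.float64(0.244)), (np.float64(0.504), np.float64(0.245)), (np.float64(0.506), np.float64(0.246))]
[(np.float64(-0.128), np.float64(0.02)), (np.float64(-0.126), np.float64(0.021)), (np.float64(-0.124), np.float64(0.021)), (np.float64(-0.122), np.float64(0.02)), (np.float64(-0.12), np.float64(0.015)), (np.float64(-0.118), np.float64(0.009)), (np.float64(-0.116), np.float64(0.009)), (np.float64(-0.114), np.float64(0.009)), (np.float64(-
[... 1459 characters left out ...]
loat64(0.02)), (np.float64(-0.126), np.float64(0.02)), (np.float64(-0.124), np.float64(0.021)), (np.float64(-0.122), np.float64(0.02)), (np.float64(-0.12), np.float64(0.019)), (np.float64(-0.118), np.float64(0.008)), (np.float64(-0.116), np.float64(0.009)), (np.float64(-0.114), np.float64(0.01)), (np.float64(-0.014), np.float64(0.507)), (np.float64(-0.012), np.float64(0.507)), (np.float64(-0.01), np.float64(0.506)), (np.float64(-0.008), np.float64(0.48)), (np.float64(-0.006), np.float64(0.487)), (np.float64(-0.004), np.float64(0.498)), (np.float64(-0.002), np.float64(0.503)), (np.float64(0.0), np.float64(0.504)), (np.float64(0.002), np.float64(0.505)), (np.float64(0.004), np.float64(0.506))]
```

jog_arm(commands=[-0.25,-0.06,0.03,-0.02,0,0.89,85,-0.24,-0.04,0.03,0,0,0.89,85,-0.26,-0.01,0.03,0,0,0.89,85,-0.25,0.01,0.03,0,0,0.89,85,-0.25,0.03,0.03,0,0,0.89,85,-0.25,0.05,0.04,0,0,0.88,85,-0.24,0.07,0.03,0,0,0.89,85,-0.23,0.1,0.03,0,0,0.89,85,-0.23,0.11,0.03,0,0,0.89,85,-0.21,0.14,0.03,0,0,0.89,85,-0.2,0.15,0.03,0,0,0.89,85,-0.18,0.17,0.03,0,0,0.89,85,-0.17,0.19,0.03,0,0,0.89,85,-0.16,0.2,0.03,0,0,0.89,85,-0.13,0.21,0.03,0,0,0.89,85,0,0,0,0,0,0,85,0,0,0,0,0,0,85])

```text
t: 36.8
tool_pos: [0.4819, -0.2847, 0.1414]
tool_rot: [3.121, 0.354, 0.004]
contact_force: [-0.5, 0.6, -0.2]
opening: 0.0851
grip_force: 0.0
```

Run:
```python
from look import *
from plan import plan
print(ctrl.get_obs()["tool_pos"],ctrl.get_obs()["q"][[0,5]])
look("wrist",["weight"],zmin=.034); look("top",["weight"],zmin=.034)
plan([(.4815,-.285,.011,.22,85,6)],.225)
```

```text
[ 0.48193592 -0.28466567  0.14137791] [-0.6672361   0.67708978]
weight 0.97 [279, 122, 369, 259] rect 482 -287 100 62 13.6 | pca yaw 0.242 ends [ 0.434 -0.298] [ 0.531 -0.275] z [0.036 0.038 0.039]
weight none
6 rows; q6 0.68 psi 0.22
[0,0,0.36,0.01,-0.03,0.01,85,0,0,0.37,0,0,0.01,85,-0.01,0,0.36,0,0,0.01,85,0,0,0.36,0,0,0.01,85,0,0,0.36,0,0,0.01,85,0,0,0.37,0,0,0.01,85]
```

Run:
```python
from plan import plan
plan([(.482,-.2865,.011,.237,85,6),(.482,-.2865,.011,.237,50,5)],.225)
```

```text
11 rows; q6 0.68 psi 0.237
[0,0,0.36,0.01,-0.03,-0.02,85,0,0.01,0.37,0,0,-0.02,85,-0.01,0,0.36,0,0,-0.02,85,0,0.01,0.36,0,0,-0.01,85,0,0,0.36,0,0,-0.02,85,0,0.01,0.37,0,0,-0.02,85,0,0,0,0,0,0,50,0,0,0,0,0,0,50,0,0,0,0,0,0,50,0,0,0,0,0,0,50,0,0,0,0,0,0,50]
```

jog_arm(commands=[0,0,0.36,0.01,-0.03,-0.02,85,0,0.01,0.37,0,0,-0.02,85,-0.01,0,0.36,0,0,-0.02,85,0,0.01,0.36,0,0,-0.01,85,0,0,0.36,0,0,-0.02,85,0,0.01,0.37,0,0,-0.02,85,0,0,0,0,0,0,50,0,0,0,0,0,0,50,0,0,0,0,0,0,50,0,0,0,0,0,0,50,0,0,0,0,0,0,50], newtons=110)

```text
t: 38.38
tool_pos: [0.4814, -0.2867, 0.0103]
tool_rot: [-3.119, -0.369, 0.002]
contact_force: [-0.3, -0.1, -7.0]
opening: 0.0597
grip_force: 120.8
```

Run:
```python
from plan import plan
plan([(.482,-.2865,.12,.237,50,4),(.461,-.064,.12,1.559,50,15),(.461,-.064,.12,1.559,50,1)],.225)
```

```text
20 rows; q6 0.67 psi 1.559
[0,0,-0.46,0,0.01,0,50,0.01,0,-0.45,0,0,-0.01,50,0,0,-0.46,0,0,0,50,0,0,-0.46,0,0,0,50,0.04,-0.25,0,0,0,-0.88,50,0.05,-0.24,0,0,0,-0.88,50,0.08,-0.23,0,0,0,-0.89,50,0.1,-0.23,0,0,0,-0.88,50,0.12,-0.22,0,0,0,-0.88,50,0.13,-0.21,0,0,0,-0.88,50,0.16,-0.19,0,0,0,-0.88,50,0.17,-0.18,0,0,0,-0.88,50,0.19,-0.17,0,0,0,-0.88,50,0.2,-0.14,0,0,0,-0.89,50,0.21,-0.13,0,0,0,-0.88,50,0.22,-0.11,0,0,0,-0.88,50,0.23,-0.09,0,0,0,-0.88,50,0.24,-0.07,0,0,0,-0.88,50,0.25,-0.05,0,0,0,-0.88,50,0,0,0,0,0,0,50]
```

jog_arm(commands=[0,0,-0.46,0,0.01,0,50,0.01,0,-0.45,0,0,-0.01,50,0,0,-0.46,0,0,0,50,0,0,-0.46,0,0,0,50,0.04,-0.25,0,0,0,-0.88,50,0.05,-0.24,0,0,0,-0.88,50,0.08,-0.23,0,0,0,-0.89,50,0.1,-0.23,0,0,0,-0.88,50,0.12,-0.22,0,0,0,-0.88,50,0.13,-0.21,0,0,0,-0.88,50,0.16,-0.19,0,0,0,-0.88,50,0.17,-0.18,0,0,0,-0.88,50,0.19,-0.17,0,0,0,-0.88,50,0.2,-0.14,0,0,0,-0.89,50,0.21,-0.13,0,0,0,-0.88,50,0.22,-0.11,0,0,0,-0.88,50,0.23,-0.09,0,0,0,-0.88,50,0.24,-0.07,0,0,0,-0.88,50,0.25,-0.05,0,0,0,-0.88,50,0,0,0,0,0,0,50])

```text
t: 40.88
tool_pos: [0.4608, -0.0633, 0.1201]
tool_rot: [2.234, 2.209, 0.0]
contact_force: [-0.5, -0.2, -8.2]
opening: 0.0598
grip_force: 122.8
```

jog_arm(commands=[0,0,0.4,0,0,0,50,0,0,0.4,0,0,0,50,0,0,0,0,0,0,50,0,0,0,0,0,0,50])

```text
t: 41.38
tool_pos: [0.462, -0.0646, 0.0735]
tool_rot: [2.234, 2.206, 0.001]
contact_force: [-0.2, 0.9, -7.9]
opening: 0.06
grip_force: 122.7
```

Run:
```python
from look import *
from plan import plan
o=ctrl.get_obs();print(o["tool_pos"],o["tool_rot"],o["opening"],o["contact_force"])
im,W,out=look("wrist",["weight"],zmin=.06)
if "weight" in out:
    p=out["weight"];p=p[p[:,2]>np.percentile(p[:,2],50)-.004]
    r=cv2.minAreaRect((p[:,:2]*1000).astype(np.float32));print(r)
    A=np.c_[p[:,:2]-p[:,:2].mean(0),np.ones(len(p))];print("plane",np.linalg.lstsq(A,p[:,2],rcond=None)[0],"y",np.percentile(p[:,1],[1,99]),"x",np.percentile(p[:,0],[1,99]))
plan([(.461,-.064,.0655,1.559,50,1),(.461,-.064,.04,1.559,50,3)],1.559)
```

```text
[ 0.46202139 -0.06456433  0.07345396] [2.23428823e+00 2.20583481e+00 1.41601997e-03] 0.060009997303820554 [-0.18957006  0.94101941 -7.87027484]
weight 0.85 [233, 146, 413, 372] rect 463 -57 88 62 89.5 | pca yaw 1.563 ends [ 0.462 -0.101] [ 0.463 -0.013] z [0.097 0.101 0.103]
((462.552001953125, -56.94575500488281), (87.5016098022461, 61.45602798461914), 89.3137435913086)
plane [ 0.00301629 -0.00304816  0.10134015] y [-0.09425802 -0.01397398] x [0.43312659 0.49199795]
4 rows; q6 -0.29 psi 1.559
[0.01,-0.03,0.14,0.03,0.01,-0.01,50,0,0,0.14,0,0,0,50,0,0,0.15,0,0,0,50,0,0,0.14,0,0,0,50]
```

jog_arm(commands=[0,-0.02,0.2,0.02,0,0,50,0,0,0.2,0,0,0,50,0,0,0.2,0,0,0,50,0,0,0,0,0,0,50,0,0,0,0,0,0,50])

```text
t: 42.1
tool_pos: [0.4603, -0.0641, 0.0365]
tool_rot: [-2.234, -2.207, 0.002]
contact_force: [1.0, 0.1, -7.8]
opening: 0.0602
grip_force: 122.7
```

```bash
cat > wt.py <<'E'
from look import *
from plan import plan
o=ctrl.get_obs();print(o["tool_pos"],o["contact_force"])
im,W,out=look("wrist",["weight"],zmin=.03)
p=out["weight"];p=p[p[:,2]>np.percentile(p[:,2],50)-.004]
r=cv2.minAreaRect((p[:,:2]*1000).astype(np.float32));print(r)
A=np.c_[p[:,:2]-p[:,:2].mean(0),np.ones(len(p))];print("plane",np.linalg.lstsq(A,p[:,2],rcond=None)[0],"y",np.percentile(p[:,1],[1,99]),"x",np.percentile(p[:,0],[1,99]))
q=W.reshape(-1,3);q=q[abs(q[:,2]-.02)<.002]
q=q[(q[:,0]>.415)&(q[:,0]<.51)&(q[:,1]>-.13)&(q[:,1]<.005)];s=q[(q[:,1]<-.02)&(q[:,0]<.44)];print("front wall x",np.percentile(s[:,0],[2,98]) if len(s)>5 else len(s));s=q[q[:,1]>-.02];print("left wall y",np.percentile(s[:,1],[2,98]) if len(s)>5 else len(s))
E
python3 wt.py
```

```text
[ 0.4603068  -0.06408786  0.03652876] [ 1.02083617  0.08776843 -7.80805212]
weight 0.76 [232, 144, 412, 371] rect 461 -56 88 68 89.9 | pca yaw 1.565 ends [ 0.461 -0.1  ] [ 0.461 -0.013] z [0.061 0.064 0.066]
((460.9353942871094, -56.57098388671875), (87.77068328857422, 61.38511657714844), 89.47669982910156)
plane [-5.46362824e-05 -2.41794205e-03  6.44055840e-02] y [-0.09390913 -0.01350477] x [0.43141826 0.49044554]
front wall x 1
left wall y [-0.01740563  0.00010981]
```

jog_arm(commands=[0,0,0.1,0,0,0,50,0,0,0.1,0,0,0,50,0,0,0.08,0,0,0,50,0,0,0.03,0,0,0,50,0,0,0,0,0,0,50])

```text
t: 42.82
tool_pos: [0.4604, -0.0641, 0.018]
tool_rot: [-2.234, -2.208, 0.001]
contact_force: [0.1, -0.4, -8.5]
opening: 0.0601
grip_force: 123.1
```

```bash
python3 wt.py
```

```text
[ 0.46036389 -0.06412532  0.01797017] [ 0.06743129 -0.38775057 -8.49407063]
weight 0.71 [233, 144, 415, 372] rect 463 -57 88 64 89.5 | pca yaw 1.563 ends [ 0.461 -0.1  ] [ 0.461 -0.013] z [0.044 0.046 0.047]
((460.9686279296875, -56.49951934814453), (87.79388427734375, 61.361244201660156), 89.52978515625)
plane [ 0.00050188 -0.00269944  0.04586378] y [-0.09390162 -0.01357257] x [0.43148887 0.49039736]
front wall x [0.42154597 0.42450004]
left wall y [-1.76551628e-02  8.24849498e-05]
```

jog_arm(commands=[0,0,0.02,0,0,0,50,0,0,0,0,0,0,70,0,0,0,0,0,0,70,0,0,-0.2,0,0,0,70,0,0,-0.5,0,0,0,70,0,0,-0.9,0,0,0,70,0,0,-0.9,0,0,0,70,0,0,0,0,0,0,70,0,0,0,0,0,0,70,0,0,0,0,0,0,70])

```text
t: 44.18
tool_pos: [0.4593, -0.0637, 0.1651]
tool_rot: [-2.232, -2.206, 0.004]
contact_force: [0.2, -0.3, -1.1]
opening: 0.0701
grip_force: 0.0
```

```bash
python3 wt.py
python3 - <<'E'
from chk import *
chk("hammer",.055,.537,"wrist","w8"); chk("glue_brush",.07,.609,"wrist"); chk("awl",.085,.681,"wrist")
E
```

```text
[ 0.45931166 -0.06374989  0.16508765] [ 0.1879903  -0.25844161 -1.06552356]
weight 0.92 [285, 118, 365, 248] rect 461 -63 100 62 89.5 | pca yaw 1.561 ends [ 0.461 -0.113] [ 0.462 -0.013] z [0.044 0.046 0.047]
((461.1353759765625, -62.836219787597656), (99.42461395263672, 61.608055114746094), 89.51069641113281)
plane [-0.00160895 -0.0016747   0.04562449] y [-0.11038731 -0.01388724] x [0.43132675 0.49103923]
front wall x [0.42153783 0.4367782 ]
left wall y [-1.77815865e-02  2.28387537e-05]
hammer 0.95 [381, 65, 506, 330] rect 543 -77 81 201 0.8 | pca yaw 1.485 ends [ 0.525 -0.177] [0.543 0.027] z [0.056 0.062 0.069]
L 341 x [0.5186 0.5576] ztop 0.0858 front med [ 0.522  -0.0309  0.0816]
R 201 x [0.5181 0.5568] ztop 0.0847 front med [ 0.5234 -0.0946  0.0775]
glue_brush 0.72 [499, 27, 575, 318] rect 607 -59 205 19 88.8 | pca yaw 1.563 ends [ 0.604 -0.161] [0.606 0.044] z [0.068 0.076 0.081]
L 333 x [0.5918 0.6278] ztop 0.1009 front med [ 0.5931 -0.0317  0.098 ]
R 290 x [0.5909 0.6269] ztop 0.0999 front med [ 0.5926 -0.0983  0.0978]
awl 0.84 [619, 164, 640, 273] rect 673 -78 17 75 1.2 | pca yaw -1.513 ends [ 0.666 -0.041] [ 0.67  -0.116] z [0.077 0.086 0.093]
R 1 x [0.6676 0.6676] ztop 0.1005 front med [ 0.6676 -0.1053  0.1005]
```

View pics/w8.png

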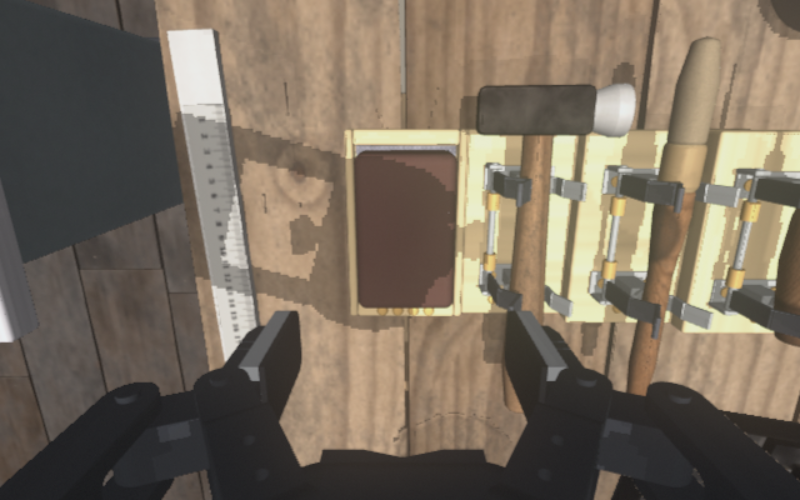

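The maroon weight lies flat in the well (405,230), and the hammer, brush and awl are seated with their jaws shut. The gripper is clear of everything, so I'm handing in.

```bash
python3 -c "
from station import job
print(job.finish_job())"
```

```text
the job is handed in; nothing more can be done
None
```

The awl, glue brush and hammer are in clips 1, 2 and 3 with working ends left and jaws shut, the maroon weight is flat in the well, and I handed the job in after about 44 s on the robot's clock; the hand-in call gave no verdict.

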